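Turn the metal blanks over into the bench chest and shut it

TASK

Put the metal blanks and the wooden ring clamp away: every blank has to lie flat in the chest's cork-lined tray with its flower side down, and the ring clamp goes into the same tray; the blanks are too thin to take hold of where they lie, but can be slid out over the edge of the work board and gripped there to turn them over. When all of it is in, push the locked lid stay down at its knee to break it, then lower the lid, without slamming it, until it is fully shut. Leave the jar, the caliper and the steel block where they are.

Things in the scene. Friction and masses are not known exactly. Their poses are not given: they have to be found in the camera images.
- board: raised hardwood work board, fixed, 160 mm (x) x 270 mm (y), top 50 mm above the bench, upright sides, all four edges free; origin at the centre of its underside on the bench; x points roughly to the robot's left, so that one long edge faces right and the other left
- blank1_center (a point): thin flat metal blank, 80 x 44 x 2 mm, 60 g; a dark flower and two dots are scribed on the face that is up at the start (its own +z), the other face is bare; point at its centre, x along its length, y across. Too thin to be picked while it lies flat. Two or three blanks are there, lying apart on the work board with their length roughly across its long edges. May be absent
- blank2_center (a point): thin flat metal blank, 80 x 44 x 2 mm, 60 g; a dark flower and two dots are scribed on the face that is up at the start (its own +z), the other face is bare; point at its centre, x along its length, y across. Too thin to be picked while it lies flat. Two or three blanks are there, lying apart on the work board with their length roughly across its long edges. May be absent
- blank3_center (a point): thin flat metal blank, 80 x 44 x 2 mm, 60 g; a dark flower and two dots are scribed on the face that is up at the start (its own +z), the other face is bare; point at its centre, x along its length, y across. Too thin to be picked while it lies flat. Two or three blanks are there, lying apart on the work board with their length roughly across its long edges. May be absent
- ring_clamp_center (a point): wooden ring clamp, a plain block 100 mm long (x) x 26 mm wide (y) x 18 mm high with a brass band, 60 g, lying on the bench roughly lengthwise away from the robot, between the board and the chest; point at its centre, 9 mm above what it lies on. In some runs it is knocked aside
- tray_floor (a point): centre of the cork floor of the tray in the top of the chest. The chest is fixed to the bench, 280 mm (x) x 150 mm (y), its rim 85 mm above the bench; the tray is 22 mm deep with its floor 63 mm above the bench, 260 mm (x) x 130 mm (y) inside, walls 10 mm. x points to the hinge side of the lid (roughly to the robot's left), y to the side facing the robot, z up
- lid_hinge (a point): middle of the lid's hinge line, on the chest's rim on its +x side, 140 mm from the tray's centre, at rim height; axes as tray_floor, the hinge line runs along y
- lid (a joint): lid angle in rad: 0 = open as at the start, leaning 8 degrees from upright over the tray; 1.431 = fully shut, flat on the rim. The lid is a wooden panel 280 mm long from the hinge, 150 mm wide, 10 mm thick (1 to 11 mm outside the plane through the hinge line), 0.35 kg; its hinge is stiff (0.55 N m) and the lid stays about where it is left. While the stay is locked the lid cannot be lowered
- lid_back (a point): point on the outer face of the lid (turned away from the tray when open, up when shut), on its middle line, 250 mm from the hinge; a good place to push it shut
- stay (a joint): fold of the steel lid stay at its knee, rad: 0 = locked, a little over dead centre upwards against a stop; about 0.10 = dead centre; more = broken, folding downwards; about 2.16 when the lid is shut. Its two 79 mm bars run on the outside of the chest's robot-facing wall, from the rim up to the side of the lid. Pressing the knee down takes some 5 N to break it, then up to 15 N while it draws the stiff lid along
- stay_knee (a point): centre line of the brass pin, 14 mm in diameter, at the knee of the stay; the pin sticks out level from the stay, from 4 to 30 mm outside the chest's wall (which lies 75 mm from the tray's centre), and this point lies 20 mm outside the wall. 41 mm above the rim when locked; moves down as the stay folds
- jar: bystander: closed glass jar 56 mm wide, 65 mm high, beyond the work; leave alone
- caliper: bystander: steel sliding caliper lying flat to the right of the board, about 190 mm long; leave alone
- bench_block: bystander: dark steel block 60 x 60 x 20 mm beyond the work; leave alone
Mind the look-alikes: they are no part of the job. Of the things like the part that bears ring_clamp_center, leave any that is green or red; of the rest the larger one is meant.

How it is judged:
On the way, in this order (a step that is already met when the one before it is completed fails the run):
1. every blank present lies flower side down in the tray and the ring clamp lies in it too, with the stay still locked (x of blank1_center in the frame of tray_floor between -0.125 and 0.125 m and y of blank1_center in the frame of tray_floor between -0.062 and 0.062 m and z of blank1_center in the frame of tray_floor between -0.004 and 0.012 m and angle between each of blank1_center, blank2_center, blank3_center's own z axis and vertical above 2.94 rad and x of blank2_center in the frame of tray_floor between -0.125 and 0.125 m and y of blank2_center in the frame of tray_floor between -0.062 and 0.062 m and z of blank2_center in the frame of tray_floor between -0.004 and 0.012 m and x of blank3_center in the frame of tray_floor between -0.125 and 0.125 m and y of blank3_center in the frame of tray_floor between -0.062 and 0.062 m and z of blank3_center in the frame of tray_floor between -0.004 and 0.012 m and x of ring_clamp_center in the frame of tray_floor between -0.125 and 0.125 m and y of ring_clamp_center in the frame of tray_floor between -0.062 and 0.062 m and z of ring_clamp_center in the frame of tray_floor between -0.004 and 0.016 m and value of joint stay below 0.15 rad), for 0.2 s.
2. the stay is broken at its knee (value of joint stay above 0.3 rad), for 0.05 s.
At the end, for the whole second after the job is handed in: lid within 0.056 rad of fully shut; each blank present inside the tray, flower side down, level within 0.2 rad, its centre no more than 12 mm above the tray floor; the ring clamp inside the tray, its centre no more than 16 mm above the floor; all at rest (x of blank1_center in the frame of tray_floor between -0.125 and 0.125 m and y of blank1_center in the frame of tray_floor between -0.062 and 0.062 m and z of blank1_center in the frame of tray_floor between -0.004 and 0.012 m and angle between each of blank1_center, blank2_center, blank3_center's own z axis and vertical above 2.94 rad and x of blank2_center in the frame of tray_floor between -0.125 and 0.125 m and y of blank2_center in the frame of tray_floor between -0.062 and 0.062 m and z of blank2_center in the frame of tray_floor between -0.004 and 0.012 m and x of blank3_center in the frame of tray_floor between -0.125 and 0.125 m and y of blank3_center in the frame of tray_floor between -0.062 and 0.062 m and z of blank3_center in the frame of tray_floor between -0.004 and 0.012 m and x of ring_clamp_center in the frame of tray_floor between -0.125 and 0.125 m and y of ring_clamp_center in the frame of tray_floor between -0.062 and 0.062 m and z of ring_clamp_center in the frame of tray_floor between -0.004 and 0.016 m and value of joint lid above 1.375 rad and linear speed of each of blank1, blank2, blank3, ring_clamp below 0.02 m/s); the robot touches nothing.
It fails at once if the lid is slammed (closing faster than 2.5 rad/s once the stay is broken) (velocity of joint lid above 2.5 rad/s and value of joint stay above 0.3 rad).
It fails at once if the jar, the caliper or the steel block is moved more than 25 mm (distance of any of jar, caliper, bench_block from where it was at the start of the episode above 0.025 m).
Of blank1, blank2, blank3 only 2 to 3 are there at a start; the rules pass over those that are not, and their reading is None.
At some moment in a run one of blank1, blank2, blank3, ring_clamp may be knocked a few centimetres aside while the robot is not near it.
It also fails if it takes over 210 s, if anything falls off the work surface, if the arm or the gripper's body presses on something with over 40 N, if the wrist force passes 120 N, or if a joint passes its speed limit or range.

ROBOT

A 7-joint arm with a two-finger parallel gripper is mounted at the origin on the work surface. World frame = base frame: x ahead of the robot, y to its left, z up, the work surface at z = 0. Lengths are in m, angles in rad, forces in N, time in s.
With the tool pointing down it reaches from about 0.425 to 0.875 m from the base axis. Payload 8.4 kg.
Tool frame: the origin (TCP) lies at the very end of the fingers, on their centre line; the grasp point (between the pads) lies 19 mm behind it; z points along the fingers, y is the direction in which the jaws open and shut (so a half turn about z gives the same grasp; the last joint's range is limited). The gripper opens to 87 mm and grips with 3 to 60 N. Pads are 19 mm wide; open, the fingers measure 117 mm over their backs; the gripper's body (75 mm by 190 mm) begins 51 mm behind the grasp point.
Start: joints at [-1.216, 0.333, 0.04, 1.465, -0.013, 1.343, -0.059], TCP at [0.285, 0.584, 0.183] pointing down, gripper open.
Joint ranges: [-2.58, 2.58], [-0.38, 2.09], [-1.3, 1.39], [0.25, 2.4], [-1.5, 4.64], [0.08, 2.09], [-2.65, 2.65]. Speed limits (rad/s): [2.22, 2.22, 2.79, 2.79, 3.14, 3.14, 3.14].

INTERFACE

Orientations are given as a rotation vector (axis times angle).
In Python, from bench import * gives the robot as it stands. Calls block until the motion is done:
- reach(position, orientation): joint-space move of the TCP to a pose.
- movel(position, attitude=None, vel=0.15): straight line of the TCP; attitude=None keeps the orientation; vel is the mean speed in m/s.
- goto_joints(angles): joint-space move.
- set_gripper(opening, strength=None): finger opening in m; strength is the grip in N (None keeps the last); returns when the fingers have stopped.
- pause(seconds).
- ik(position, orientation): joint angles nearest the present ones, or None.
- get_image(name): name is "scene" or "top" or "wrist"; returns a dict with "image" (400x640x3 uint8, red, green, blue), "depth" (400x640 float32, m along the optical axis (not along the pixel's ray), 0 where there is no reading), "camera_matrix" (3x3 intrinsics, pixels), "R" (3x3) and "t" (3): a world point X has camera coordinates R X + t; the wrist camera has in their place "mount" (4x4, takes a point from camera to tool coordinates, whose origin is the TCP and whose axes are the flange's). Camera axes: x right, y down, z forward; pixel columns grow to the right and rows downward; lengths in m; the calibration is good to about 2 mm. A picture is of the moment at which its call begins: read the wrist's pose just before it.
A pose or a line that the arm cannot do raises PlanningError and nothing moves.
- close_job(): hands the job in, once; it reports no verdict.
Readings, each from a call of its own:
- current_t(): time.
- current_joint_pos(): joint angles.
- current_joint_vel(): joint speeds.
- current_tau(): joint torques, N m.
- current_ee_pos(): TCP position.
- current_ee_rot(): TCP orientation.
- current_contact_force(): force on the tool from outside, world axes, zero at the start.
- current_torque(): the same for the moment, N m.
- current_finger_gap(): finger opening in m.
Only numpy, scipy, OpenCV 4.12 (cv2) and the standard library are available. Lean on these libraries where they do the work, as an engineer would, in place of code of your own. Each camera call takes 0.05 s, during which the arm holds its last target.

## Working session

There is one attempt and no reset: what is moved stays moved. The work goes in short steps, each a Python script; the robot and the scene stay as the last script left them, time stands still between calls to the robot, and variables do not carry over. Pictures are saved under pics/ and viewed, and the job is handed in when it is done.

```bash
ls; mkdir -p pics; python3 - <<'E'
from bench import *
import cv2
for n in ["scene","top"]:
    g=get_image(n); cv2.imwrite(f"pics/{n}0.png",g["image"][:,:,::-1]); print(n,g["camera_matrix"],g["R"],g["t"])
print(current_t(),current_ee_pos(),current_ee_rot(),current_finger_gap())
E
```

```text
pics
scene [[491.93166031   0.         314.11221056]
 [  0.         491.93166031 195.95779815]
 [  0.           0.           1.        ]] [[-0.77889791  0.6269584  -0.01553084]
 [ 0.53168441  0.64699608 -0.54654164]
 [-0.33261048 -0.43395764 -0.8372879 ]] [ 0.46789881 -0.16296486  1.67095905]
top [[396.98724348   0.         317.8350876 ]
 [  0.         396.98724348 203.39451043]
 [  0.           0.           1.        ]] [[ 0.01545907 -0.99987037 -0.00450011]
 [-0.98732322 -0.01455373 -0.15805392]
 [ 0.15796794  0.00688643 -0.98742023]] [-0.02292557  0.56565167  1.34623102]
0.1 [0.28479536 0.58377593 0.18255467] [-7.06742444e-01 -3.06086804e+00  2.19563573e-03] 0.08709516043316799
```

View pics/scene0.png

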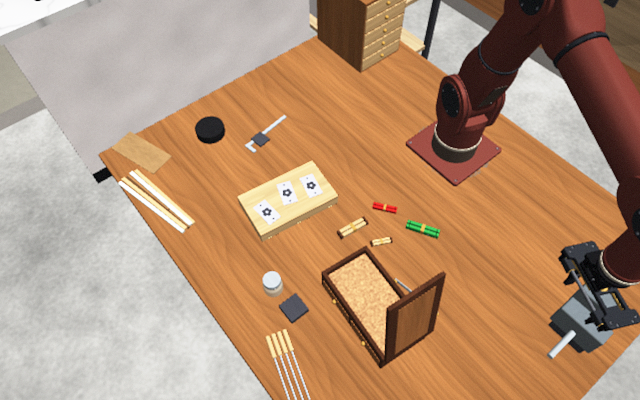

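View pics/top0.png

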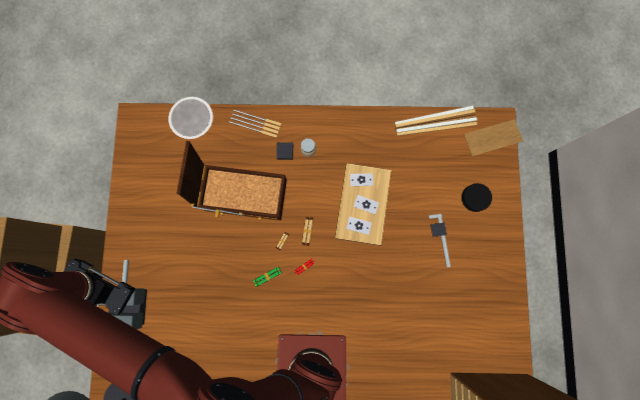

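Both views show three blanks on the board, the chest with its lid open to the left, and four ring clamps. The larger tan one, near (307,231) in the top view, is the one meant. I'll enlarge the crops next.

```bash
cat > h.py <<'E'
from bench import *
import numpy as np, cv2
from scipy.spatial.transform import Rotation as Rn
def cam(n): return get_image(n)
def crop(g,u0,u1,v0,v1,k,name):
    im=g["image"][v0:v1,u0:u1,::-1]
    cv2.imwrite("pics/"+name,cv2.resize(im,None,fx=k,fy=k,interpolation=cv2.INTER_CUBIC))
def px2w(g,u,v,z):
    K=g["camera_matrix"];R=g["R"];t=g["t"]
    d=R.T@np.linalg.solve(K,[u,v,1.]);c=-R.T@t
    return c+d*(z-c[2])/d[2]
def w2px(g,X):
    p=g["camera_matrix"]@(g["R"]@np.asarray(X)+g["t"]);return p[:2]/p[2]
def dw(g,u,v):
    d=g["depth"][int(v),int(u)];K=g["camera_matrix"]
    return g["R"].T@(np.linalg.solve(K,[u,v,1.])*d-g["t"])
E
python3 - <<'E'
from h import *
import pickle
g=cam("top");pickle.dump(g,open("top0.pkl","wb"))
crop(g,325,405,155,255,6,"c_board.png")
crop(g,170,330,130,260,5,"c_chest.png")
s=cam("scene");pickle.dump(s,open("scene0.pkl","wb"))
crop(s,310,450,200,370,4,"s_chest.png")
E
```

```text
(no output)
```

View pics/c_board.png

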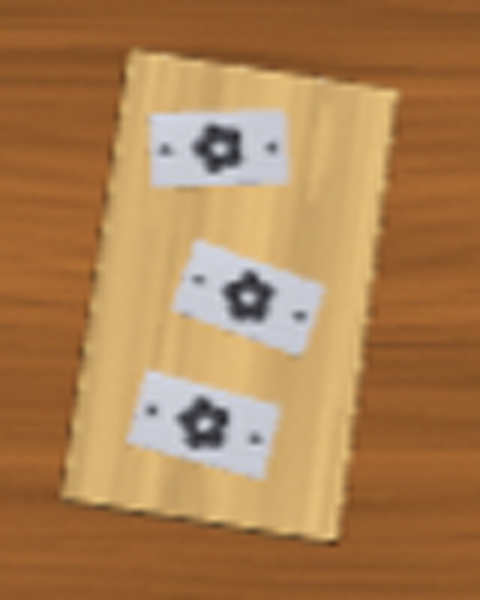

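View pics/c_chest.png

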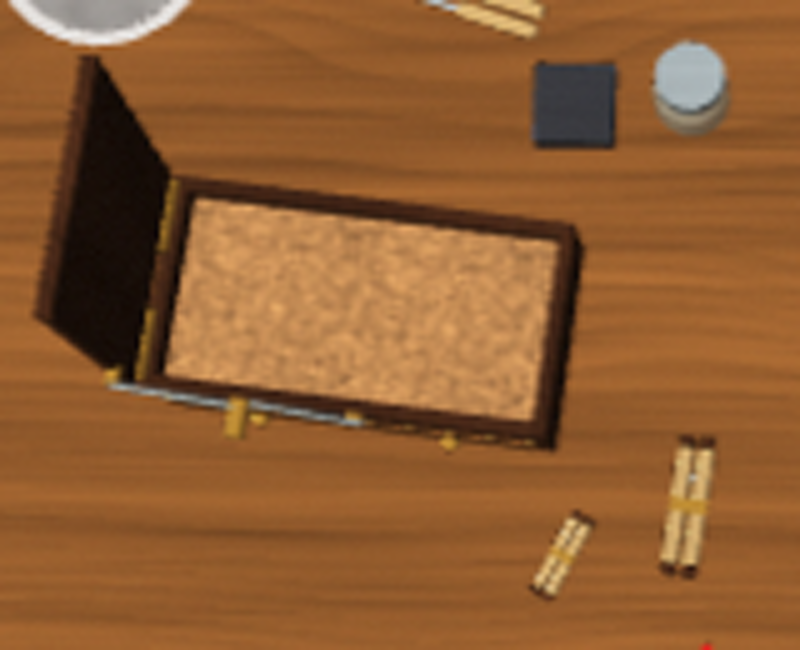

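View pics/s_chest.png

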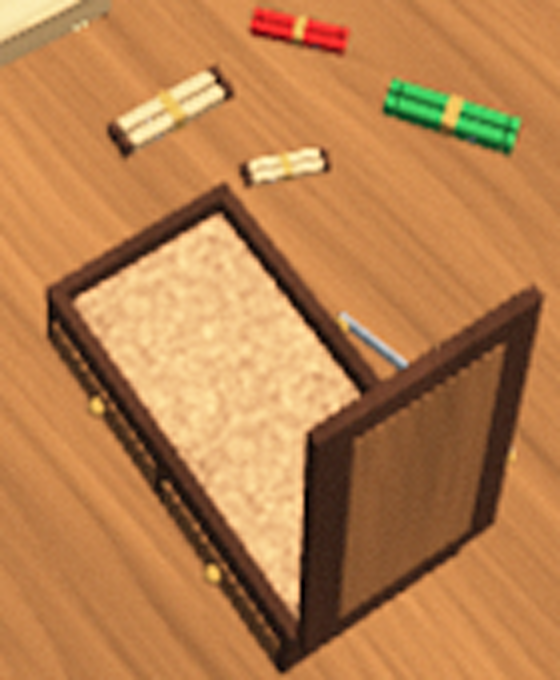

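```bash
python3 - <<'E'
from h import *
import pickle
g=pickle.load(open("top0.pkl","rb"))
def P(x,y,k,u0,v0,z): return px2w(g,u0+(x+.5)/k-.5,v0+(y+.5)/k-.5,z)
def poly(name,pts,k,u0,v0,z):
    Q=np.array([P(x,y,k,u0,v0,z)[:2] for x,y in pts])
    print(name,Q.round(4).tolist(),"c",Q.mean(0).round(4),"sides",np.linalg.norm(Q-np.roll(Q,-1,0),axis=1).round(3),
      "ang01",np.degrees(np.arctan2(*(Q[0]-Q[1])[::-1])).round(1),"ang32",np.degrees(np.arctan2(*(Q[3]-Q[2])[::-1])).round(1))
poly("board",[(131,52),(399,92),(340,540),(63,498)],6,325,155,.05)
poly("b1",[(149,115),(285,109),(289,184),(153,187)],6,325,155,.052)
poly("b2",[(194,240),(325,285),(301,355),(173,311)],6,325,155,.052)
poly("b3",[(147,370),(280,405),(265,478),(128,443)],6,325,155,.052)
poly("rim",[(175,178),(578,228),(555,448),(140,380)],5,170,130,.085)
poly("cork",[(195,197),(560,240),(533,422),(163,375)],5,170,130,.063)
poly("clamp",[(685,437),(715,440),(693,577),(662,573)],5,170,130,.018)
poly("small",[(572,511),(595,520),(550,600),(530,588)],5,170,130,.01)
print("cam",-g["R"].T@g["t"])
# depth
for n,(u,v) in dict(tray=(243,190),board=(385,200),clamp=(307,231)).items(): print(n,dw(g,u,v))
print("knee", P(236,418,5,170,130,.126), P(236,418,5,170,130,.126))
# rim segmentation via depth
H,W=g["depth"].shape
uu,vv=np.meshgrid(np.arange(W),np.arange(H))
K=g["camera_matrix"]; d=g["depth"]
pc=np.stack([(uu-K[0,2])/K[0,0]*d,(vv-K[1,2])/K[1,1]*d,d],-1)
pw=(pc-g["t"])@g["R"]
for lo,hi,nm in [(.078,.092,"rim"),(.045,.056,"board"),(.012,.024,"low")]:
    m=(pw[...,2]>lo)&(pw[...,2]<hi)&(d>0)&(uu>170)&(uu<410)&(vv>140)&(vv<260)
    n,l,st,c=cv2.connectedComponentsWithStats(m.astype(np.uint8))
    for i in range(1,n):
        if st[i,4]>25:
            q=pw[l==i][:,:2]; r=cv2.minAreaRect(q.astype(np.float32)); print(nm,st[i],np.round(r[0],4),np.round(r[1],4),r[2])
E
```

```text
board [[0.7108, -0.1136], [0.6888, -0.2716], [0.4252, -0.2342], [0.4468, -0.0756]] c [ 0.5679 -0.1738] sides [0.16  0.266 0.16  0.267] ang01 82.1 ang32 82.2
b1 [[0.6723, -0.1242], [0.6771, -0.2041], [0.6321, -0.2062], [0.6292, -0.1266]] c [ 0.6527 -0.1653] sides [0.08  0.045 0.08  0.043] ang01 93.4 ang32 92.1
b2 [[0.598, -0.1506], [0.5726, -0.2267], [0.5313, -0.2124], [0.556, -0.1384]] c [ 0.5645 -0.182 ] sides [0.08  0.044 0.078 0.044] ang01 71.5 ang32 71.6
b3 [[0.5213, -0.1235], [0.5021, -0.2001], [0.4599, -0.1913], [0.4788, -0.1127]] c [ 0.4905 -0.1569] sides [0.079 0.043 0.081 0.044] ang01 76.0 ang32 76.5
rim [[0.6876, 0.3791], [0.6562, 0.0992], [0.5035, 0.1104], [0.5459, 0.3944]] c [0.5983 0.2458] sides [0.282 0.153 0.287 0.142] ang01 83.6 ang32 81.5
cork [[0.6797, 0.3709], [0.6525, 0.1136], [0.5239, 0.1283], [0.5529, 0.3856]] c [0.6023 0.2496] sides [0.259 0.129 0.259 0.128] ang01 84.0 ang32 83.6
clamp [[0.5207, 0.025], [0.5189, 0.0036], [0.4217, 0.0174], [0.4241, 0.0392]] c [0.4713 0.0213] sides [0.021 0.098 0.022 0.098] ang01 85.1 ang32 83.6
small [[0.4675, 0.1045], [0.4614, 0.088], [0.4044, 0.1182], [0.4126, 0.1326]] c [0.4365 0.1108] sides [0.018 0.064 0.017 0.062] ang01 69.6 ang32 60.3
cam [ 0.3461741  -0.02396099  1.41859604]
tray [0.60653258 0.24675578 0.06233598]
board [ 0.58031526 -0.24858289  0.05159941]
clamp [0.47178343 0.02290283 0.0079286 ]
knee [0.51541732 0.31675095 0.126     ] [0.51541732 0.31675095 0.126     ]
rim [197 165  88  53 760] [0.5976 0.2512] [0.2817 0.1571] 83.56981658935547
board [ 335  163   56   82 3133] [ 0.5689 -0.1722] [0.1599 0.2693] 81.82652282714844
low [276 143  17  17 249] [0.7636 0.1125] [0.0602 0.0593] 1.1741479635238647
low [302 217  11  29 168] [0.4713 0.0233] [0.0256 0.0986] 81.81306457519531
```

```bash
python3 - <<'E'
from h import *
import pickle
g=cam("wrist"); print(g["mount"].round(4)); cv2.imwrite("pics/w0.png",g["image"][:,:,::-1])
s=pickle.load(open("scene0.pkl","rb"))
crop(s,520,640,210,370,5,"s_grip.png")
g0=pickle.load(open("top0.pkl","rb"))
for u,v in [(430,216),(441,217),(438,230),(448,266),(345,145)]: print(u,v,dw(g0,u,v).round(4))
# points near gripper in tool frame from scene/top depth
p=current_ee_pos();R=Rn.from_rotvec(current_ee_rot()).as_matrix()
for c in (s,g0):
    d=c["depth"];H,W=d.shape;uu,vv=np.meshgrid(np.arange(W),np.arange(H));K=c["camera_matrix"]
    pc=np.stack([(uu-K[0,2])/K[0,0]*d,(vv-K[1,2])/K[1,1]*d,d],-1);pw=(pc-c["t"])@c["R"]
    q=(pw-p)@R; m=(d>0)&(abs(q[...,0])<.2)&(abs(q[...,1])<.2)&(q[...,2]<.02)&(q[...,2]>-.3)&(pw[...,2]>.03)
    Q=q[m]
    for lo in np.arange(-.3,.02,.02):
        k=(Q[:,2]>=lo)&(Q[:,2]<lo+.02)
        if k.sum()>3: print(round(lo,2),k.sum(),"x",Q[k][:,0].min().round(3),Q[k][:,0].max().round(3),"y",Q[k][:,1].min().round(3),Q[k][:,1].max().round(3))
E
```

```text
[[-6.000e-04 -9.693e-01 -2.457e-01  6.760e-02]
 [ 1.000e+00 -5.000e-04 -3.000e-04 -7.000e-04]
 [ 2.000e-04 -2.457e-01  9.693e-01 -2.000e-01]
 [ 0.000e+00  0.000e+00  0.000e+00  1.000e+00]]
430 216 [ 0.5326 -0.4169  0.0042]
441 217 [ 0.5297 -0.4564  0.0033]
438 230 [ 0.482  -0.4417  0.0116]
448 266 [ 0.3564 -0.4764 -0.0006]
345 145 [ 0.7931 -0.1112  0.0018]
-0.3 284 x -0.041 -0.012 y -0.034 0.038
-0.28 324 x -0.043 -0.0 y -0.039 0.041
-0.26 341 x -0.043 0.009 y -0.041 0.043
-0.24 108 x -0.04 0.003 y -0.029 0.037
-0.22 378 x -0.038 0.009 y -0.052 0.037
-0.2 30 x -0.034 -0.004 y -0.041 0.016
-0.18 234 x -0.025 0.009 y -0.051 0.017
-0.16 1629 x -0.038 0.039 y -0.096 0.094
-0.14 660 x -0.039 0.029 y -0.094 0.092
-0.12 63 x -0.037 -0.004 y -0.087 0.086
-0.1 28 x -0.011 0.011 y -0.058 -0.044
-0.08 50 x -0.011 0.008 y -0.057 0.053
-0.06 65 x -0.012 0.01 y -0.053 0.052
-0.3 115 x -0.042 -0.007 y -0.04 0.01
-0.28 120 x -0.042 -0.001 y -0.041 0.009
-0.26 168 x -0.044 0.009 y -0.044 0.029
-0.24 34 x -0.043 0.008 y -0.042 0.009
-0.22 295 x -0.039 0.021 y -0.051 0.014
-0.2 88 x -0.038 0.021 y -0.051 0.002
-0.18 69 x -0.026 0.022 y -0.051 -0.001
-0.16 731 x -0.039 0.036 y -0.096 0.097
-0.14 257 x -0.039 0.036 y -0.094 0.09
-0.12 64 x -0.039 0.036 y -0.088 0.084
-0.08 10 x -0.012 -0.006 y 0.042 0.054
-0.06 4 x -0.007 0.001 y 0.043 0.046
```

View pics/s_grip.png

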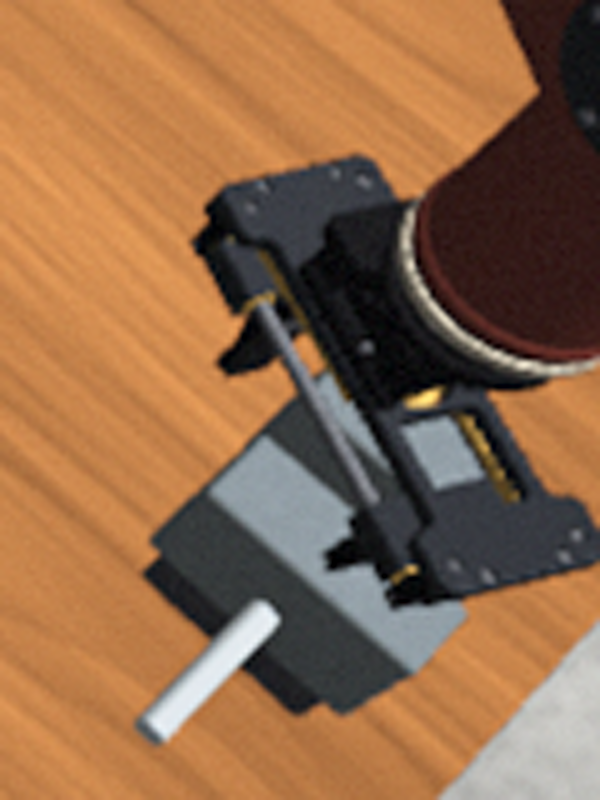

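View pics/w0.png

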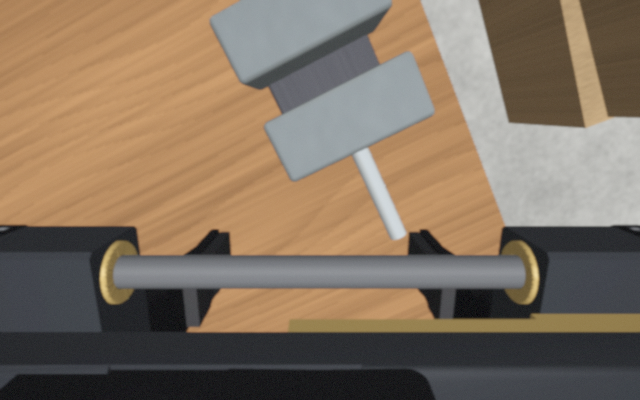

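```bash
cat >> h.py <<'E'
BC=np.array([0.5685,-0.173]);ba=np.radians(82.0)
BX=np.array([np.cos(ba),np.sin(ba)]);BY=np.array([-np.sin(ba),np.cos(ba)])
TC=np.array([0.601,0.2495]);ta=np.radians(83.8)
TX=np.array([np.cos(ta),np.sin(ta)]);TY=np.array([-np.sin(ta),np.cos(ta)])
def ori(hdg,tilt,s):
    """hdg deg heading, tilt deg below horizontal, s=+1: tool x on upper side"""
    a=np.radians(hdg);t=np.radians(tilt)
    h=np.array([np.cos(a),np.sin(a),0]);up=np.array([0,0,1.])
    z=h*np.cos(t)-up*np.sin(t); x=s*(h*np.sin(t)+up*np.cos(t)); y=np.cross(z,x)
    return Rn.from_matrix(np.c_[x,y,z])
def gp(p,R):  # TCP for grasp point p
    return np.asarray(p)+0.019*R.as_matrix()[:,2]
E
python3 - <<'E'
from h import *
def t(name,p,R):
    q=ik(gp(p,R),R.as_rotvec()); return None if q is None else np.round(q,2)
for side in (-1,1):
  for yb in (-.09,0,.08):
    e=BC+side*.102*BX+yb*BY
    for til in (0,10,20,30):
      for dh in (-30,0,30):
        hd=(82 if side<0 else 262)+dh
        for s in (1,-1):
            q=t("",[*e,.051],ori(hd,til,s))
            if q is not None: print("side",side,yb,"tilt",til,"dh",dh,"s",s,q)
E
```

```text
side -1 -0.09 tilt 0 dh -30 s 1 [ 0.89  1.11  0.04  1.43 -1.39  1.74  0.99]
side -1 -0.09 tilt 0 dh -30 s -1 [ 0.89  1.11  0.04  1.43 -1.39  1.74 -2.15]
side -1 -0.09 tilt 0 dh 0 s 1 [ 0.86  1.41 -0.15  0.75 -1.03  2.06  0.67]
side -1 -0.09 tilt 0 dh 0 s -1 [ 0.86  1.41 -0.15  0.75 -1.03  2.06 -2.47]
side -1 -0.09 tilt 10 dh -30 s 1 [ 0.74  1.01  0.23  1.49 -1.42  1.71  0.97]
side -1 -0.09 tilt 10 dh -30 s -1 [ 0.74  1.01  0.23  1.49 -1.42  1.71 -2.17]
side -1 -0.09 tilt 10 dh 0 s 1 [ 0.7   1.3   0.23  0.85 -1.21  2.08  0.79]
side -1 -0.09 tilt 10 dh 0 s -1 [ 0.7   1.3   0.23  0.85 -1.21  2.08 -2.35]
side -1 -0.09 tilt 20 dh -30 s 1 [ 0.59  0.93  0.43  1.54 -1.43  1.67  0.93]
side -1 -0.09 tilt 20 dh -30 s -1 [ 0.59  0.93  0.43  1.54 -1.43  1.67 -2.21]
side -1 -0.09 tilt 20 dh 0 s 1 [ 0.59  1.21  0.43  0.95 -1.23  2.04  0.86]
side -1 -0.09 tilt 20 dh 0 s -1 [ 0.59  1.21  0.43  0.95 -1.23  2.04 -2.28]
side -1 -0.09 tilt 30 dh -30 s 1 [ 0.41  0.88  0.62  1.58 -1.42  1.63  0.88]
side -1 -0.09 tilt 30 dh -30 s -1 [ 0.41  0.88  0.62  1.58 -1.42  1.63 -2.26]
side -1 -0.09 tilt 30 dh 0 s 1 
[... 7220 characters left out ...]
-0.01  1.74  0.8   1.65  2.02]
side 1 0.08 tilt 20 dh 0 s -1 [-0.99  0.87  0.54  1.77  0.52  1.44 -0.89]
side 1 0.08 tilt 20 dh 30 s 1 [-0.68  0.59 -0.08  2.16  1.13  1.41  1.92]
side 1 0.08 tilt 20 dh 30 s -1 [-1.15  0.65  0.44  2.18  0.95  1.17 -1.1 ]
side 1 0.08 tilt 30 dh -30 s 1 [-0.44  0.84  0.15  1.45  0.43  1.76  2.06]
side 1 0.08 tilt 30 dh -30 s -1 [-0.73  0.93  0.6   1.47  0.18  1.67 -0.85]
side 1 0.08 tilt 30 dh 0 s 1 [-0.55  0.65  0.02  1.8   0.74  1.52  2.1 ]
side 1 0.08 tilt 30 dh 0 s -1 [-0.98  0.74  0.57  1.82  0.48  1.34 -0.83]
side 1 0.08 tilt 30 dh 30 s 1 [-0.65  0.45 -0.05  2.19  1.06  1.27  2.07]
side 1 0.08 tilt 30 dh 30 s -1 [-1.08  0.48  0.44  2.21  0.92  1.1  -0.98]
```

```bash
python3 - <<'E'
from h import *
for xt in (.08,.04,0):
  for til in (20,30,40):
   for dh in (-30,-15,0,15):
    for s in (1,-1):
      R=ori(83.8+dh,til,s)
      # tip at plate centre+.04 ; TCP 46mm behind tip
      phi=np.radians(til+10)
      h=R.as_matrix()[:,2].copy();h[2]=0;h/=np.linalg.norm(h)
      tip=np.array([*(TC+xt*TX-.02*TY),.064])+.04*h
      p=tip-.046*np.cos(phi)*h+[0,0,.046*np.sin(phi)]
      q=ik(p,R.as_rotvec())
      if q is not None: print(xt,til,dh,s,np.round(q,2),p.round(3))
E
```

```text
0.08 20 -30 1 [-1.18  1.01  1.2   2.35  3.84  1.64  0.71] [0.63  0.327 0.087]
0.08 20 -30 -1 [-1.18  1.01  1.2   2.35  3.84  1.64 -2.43] [0.63  0.327 0.087]
0.08 20 -15 1 [ 0.76  0.76 -0.9   2.07 -1.37  0.6   0.96] [0.63  0.327 0.087]
0.08 20 -15 -1 [ 0.76  0.76 -0.9   2.07 -1.37  0.6  -2.18] [0.63  0.327 0.087]
0.08 20 0 1 [ 0.14  0.66 -0.15  1.85 -1.36  1.17  0.88] [0.63  0.327 0.087]
0.08 20 0 -1 [-0.01  0.65  0.04  1.86 -1.44  1.26 -2.23] [0.63  0.327 0.087]
0.08 20 15 1 [-0.28  0.83  0.41  1.61 -1.43  1.63  0.88] [0.629 0.327 0.087]
0.08 20 15 -1 [-0.29  0.84  0.43  1.61 -1.43  1.64 -2.26] [0.629 0.327 0.087]
0.08 30 -30 1 [-1.23  0.68  1.22  2.29  4.18  1.22  0.67] [0.632 0.331 0.094]
0.08 30 -30 -1 [-1.23  0.68  1.22  2.29  4.18  1.22 -2.47] [0.632 0.331 0.094]
0.08 30 -15 1 [ 0.21  0.43 -0.34  2.06 -1.47  0.77  0.75] [0.631 0.331 0.094]
0.08 30 -15 -1 [ 0.21  0.43 -0.34  2.06 -1.47  0.77 -2.39] [0.631 0.331 0.094]
0.08 30 0 1 [-0.45  0.59  0.51  1.87 -1.48  1.32  0.78] [0.63  0.332 0.094]
0.08 30 0 -1 [-0.38  0.57  0.42  1.87 -1.45  1.28 -2.37] [0.63  0.332 0.094]
0.08 30 15 
[... 3567 characters left out ...]
  0.86] [0.62  0.252 0.094]
0 30 15 -1 [-0.48  0.85  0.81  1.65 -1.43  1.77 -2.24] [0.62  0.252 0.094]
0 40 -30 1 [ 0.04  0.19 -0.15  2.18 -1.41  0.58  0.44] [0.627 0.256 0.099]
0 40 -30 -1 [-1.16  0.43  1.23  2.23  4.62  0.99 -2.63] [0.627 0.256 0.099]
0 40 -15 1 [-0.66  0.39  0.76  2.05 -1.41  1.08  0.58] [0.625 0.257 0.099]
0 40 -15 -1 [-0.71  0.41  0.82  2.06 -1.43  1.11 -2.55] [0.625 0.257 0.099]
0 40 0 1 [-0.52  0.52  0.68  1.86 -1.29  1.31  0.67] [0.622 0.258 0.099]
0 40 0 -1 [-0.75  0.68  1.01  1.87 -1.45  1.5  -2.42] [0.622 0.258 0.099]
0 40 15 1 [-0.42  0.64  0.59  1.65 -1.17  1.5   0.74] [0.619 0.258 0.099]
0 40 15 -1 [-0.67  0.83  1.01  1.66 -1.4   1.73 -2.32] [0.619 0.258 0.099]
```

```bash
python3 - <<'E'
from h import *
t0=current_t()
b=np.array([0.5645,-0.182])+.015*BX
for s in (1,-1):
    R=ori(82,90,s); q=ik([*b,.12],R.as_rotvec()); print(s,q)
p=current_ee_pos()
movel([p[0],p[1],.40],vel=.3); print(current_t()-t0)
R=ori(82,90,-1)
q=ik([*b,.2],R.as_rotvec());print(q)
E
```

```text
1 [-0.56703246  0.37101473  0.9743969   1.73313197 -0.32618095  1.21152933
  0.35296061]
-1 [-0.70949761  0.49832863  1.22260691  1.73766913 -0.49158894  1.25906064
 -2.64901365]
0.875
[-0.78668239  0.50351828  1.38006175  1.63371282 -0.49942126  1.42390365
 -2.63439492]
```

```bash
python3 - <<'E'
from h import *
q=np.array(current_joint_pos());print(q.round(3));t0=current_t()
q2=q.copy();q2[0]=0.3;q2[2]=0;q2[4]=0;q2[6]=0.1
goto_joints(q2);print(current_t()-t0,current_ee_pos(),Rn.from_rotvec(current_ee_rot()).as_matrix().round(2))
b=np.array([0.5645,-0.182])+.015*BX
for hd in (82,):
  for s in (1,-1):
    R=ori(hd,90,s); print(s,ik([*b,.12],R.as_rotvec()))
E
```

```text
[-1.224  0.328  0.058  1.042 -0.019  1.774 -0.056]
3.075 [ 0.60581412 -0.23275014  0.39771595] [[ 0.2   0.98 -0.  ]
 [ 0.98 -0.2   0.  ]
 [ 0.   -0.   -1.  ]]
1 [ 0.25999771  0.25767659 -0.05720348  1.69407633  0.01569248  1.19028531
  0.05922404]
-1 [-0.70949761  0.49832863  1.22260691  1.73766913 -0.49158894  1.25906064
 -2.64901365]
```

```bash
cat >> h.py <<'E'
RD=ori(82,90,1).as_rotvec()
def Fz(): return current_contact_force()[2]
def slide(c, overhang=.032, off=.015, side=-1, press=6.):
    """c: blank centre xy; slide along -BX*... until overhang over right edge"""
    c=np.asarray(c,float)
    xb=(c-BC)@BX
    d=side*(.08-.04+overhang)-xb       # displacement along BX
    a=c-side*off*BX
    reach([*a,.12],RD); movel([*a,.062],vel=.15)
    f0=Fz(); z=.0545
    movel([*a,z],vel=.05)
    while Fz()-f0<press and z>.046:
        z-=.0005; movel([*a,z],vel=.02)
    print("contact z",z,"tcp",current_ee_pos().round(4),"F",(Fz()-f0).round(2),"d",round(d,4))
    n=max(2,int(abs(d)/.02)); 
    for i in range(1,n+1):
        p=a+d*i/n*BX
        movel([*p,z],vel=.06); print(i,current_contact_force().round(1),current_ee_pos().round(4))
    p=a+d*BX
    movel([*p,.075],vel=.1)
    return p
E
python3 - <<'E'
from h import *
t0=current_t()
set_gripper(0.0,20)
p=slide([0.5645,-0.182]); movel([*(p+.1*BX),.2],vel=.3)
print(current_t()-t0, current_t())
for n,r in (("top",(325,405,155,255,6)),("scene",(230,345,150,245,6))):
    g=cam(n);crop(g,*r,f"{n}1.png")
E
```

```text
contact z 0.04599999999999999 tcp [ 0.5665 -0.1671  0.046 ] F -0.24 d -0.0625
1 [0.5 0.3 0.4] [ 0.5635 -0.1882  0.046 ]
2 [-0.6 -0.5 -0.2] [ 0.5607 -0.2088  0.0459]
3 [-0.   0.4 -0.2] [ 0.5578 -0.2294  0.046 ]
10.3417 14.5417
```

View pics/top1.png

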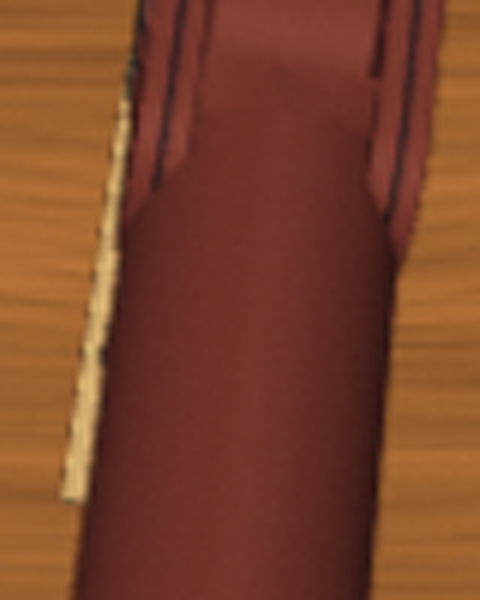

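View pics/scene1.png

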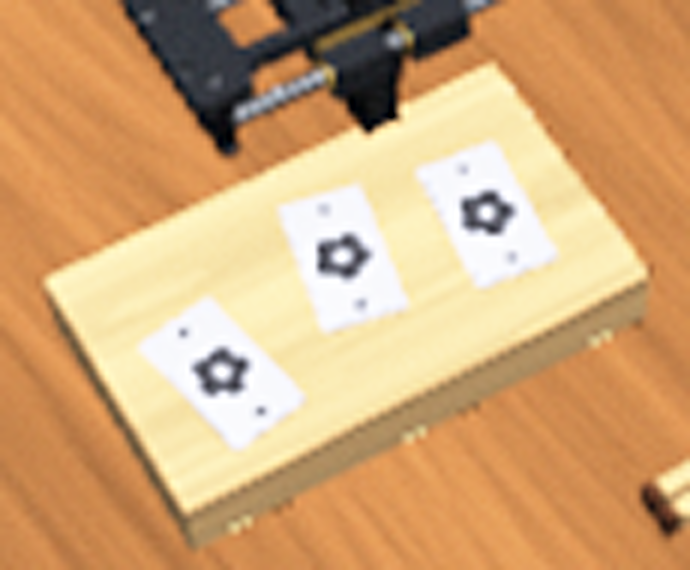

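The slide never made contact: the blank hasn't moved and there was no force at z = 0.046. The fingertips seem to sit higher than the TCP reading suggests, so I'll check the gap and look for contact lower down.

```bash
python3 - <<'E'
from h import *
print("gap",current_finger_gap(),current_t())
a=np.array([0.5645,-0.182])+.015*BX
movel([*a,.06],vel=.25); 
w=cam("wrist");cv2.imwrite("pics/w1.png",w["image"][:,:,::-1])
s=cam("scene");crop(s,230,345,150,245,6,"scene2.png")
f0=current_contact_force(); print(f0)
z=.047; movel([*a,z],vel=.08)
while z>.036:
    z-=.001; movel([*a,z],vel=.03); f=Fz()-f0[2]; print(round(z,4),f.round(2),current_ee_pos()[2].round(4))
    if f>4: break
print(current_t())
E
```

```text
gap 0.00015259624738859682 14.6417
[0.5846458  0.30714631 1.63017744]
0.046 -2.0 0.0461
0.045 -1.06 0.045
0.044 -1.29 0.0439
0.043 -0.69 0.0429
0.042 -1.04 0.0419
0.041 -1.72 0.0409
0.04 -1.3 0.0399
0.039 -2.12 0.0389
0.038 -0.93 0.0379
0.037 -1.57 0.0369
0.036 -2.0 0.0359
18.5333
```

View pics/w1.png

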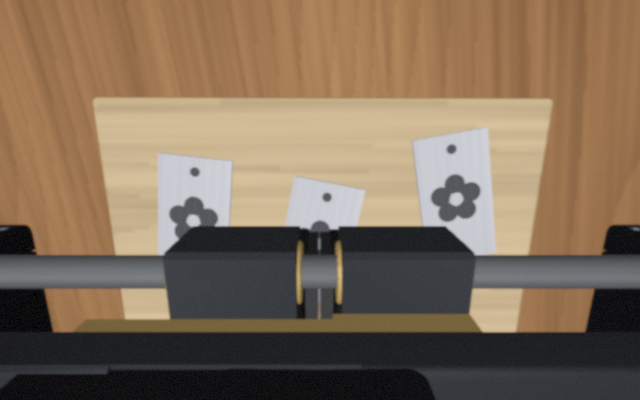

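View pics/scene2.png

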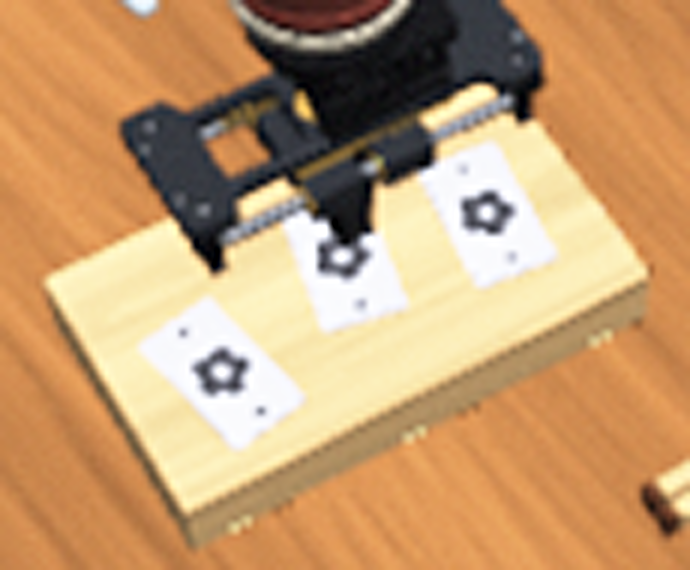

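```bash
python3 - <<'E'
from h import *
s=cam("scene");crop(s,240,330,150,230,8,"scene3.png")
p=current_ee_pos();R=Rn.from_rotvec(current_ee_rot()).as_matrix();print(p)
print("TCP px in crop",(w2px(s,p)-[240,150])*8, "pt 45mm above",(w2px(s,p+[0,0,.045])-[240,150])*8)
K=s["camera_matrix"];d=s["depth"];H,W=d.shape;uu,vv=np.meshgrid(np.arange(W),np.arange(H))
pc=np.stack([(uu-K[0,2])/K[0,0]*d,(vv-K[1,2])/K[1,1]*d,d],-1);pw=(pc-s["t"])@s["R"]
q=(pw-p)@R; dark=s["image"].max(-1)<70
m=(d>0)&(abs(q[...,0])<.03)&(abs(q[...,1])<.03)&(pw[...,2]>.055)&(pw[...,2]<.15)
for v,u in np.argwhere(m&dark)[::6]: print(u,v,pw[v,u].round(3),q[v,u].round(3))
E
```

```text
[ 0.56656338 -0.16713869  0.03597866]
TCP px in crop [389.6783545  394.67298632] pt 45mm above [382.68062119 330.27710851]
290 180 [ 0.561 -0.158  0.146] [ 0.008 -0.007 -0.11 ]
292 186 [ 0.557 -0.156  0.112] [ 0.009 -0.011 -0.076]
291 189 [ 0.56  -0.159  0.097] [ 0.007 -0.008 -0.061]
291 190 [ 0.561 -0.157  0.094] [ 0.009 -0.007 -0.058]
291 191 [ 0.562 -0.156  0.092] [ 0.011 -0.006 -0.056]
291 192 [ 0.561 -0.158  0.082] [ 0.008 -0.007 -0.046]
```

View pics/scene3.png

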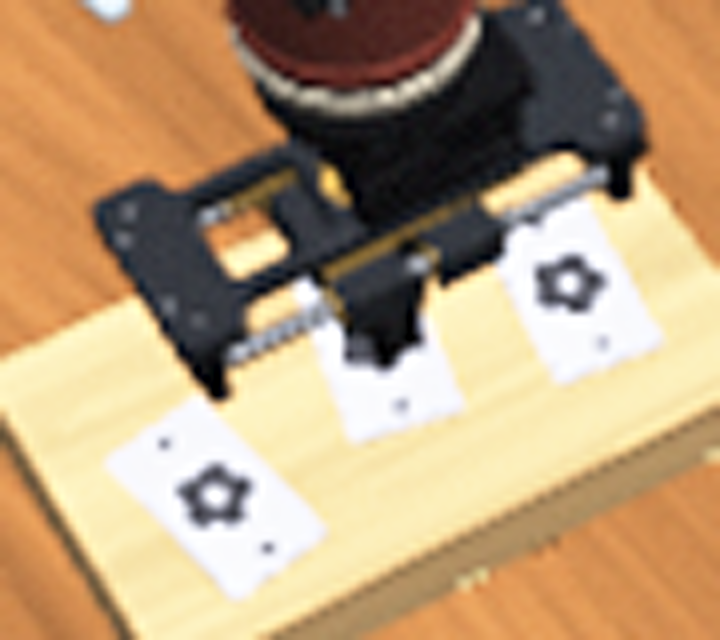

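The scene view shows the fingertips clearly above the plate, 25–45 mm higher than the TCP reading implies. So the described tool frame doesn't match what I measure, and I'll find the true tip offset by touch.

```bash
python3 - <<'E'
from h import *
a=np.array([0.5645,-0.182])+.015*BX
movel([*a,.040],vel=.1)
z=.036;f0=Fz()
movel([*a,z],vel=.1)
while z>.004:
    z-=.001; movel([*a,z],vel=.04); f=Fz()-f0
    if f>2: print(round(z,4),f.round(2),current_ee_pos()[2].round(4))
    if f>6: break
print(z,current_contact_force(),current_t())
s=cam("scene");crop(s,240,330,150,230,8,"scene4.png")
E
```

```text
0.013 4.5 0.0133
0.012 13.55 0.0132
0.011999999999999976 [-5.00448469  0.41904437 13.04483261] 25.0833
```

View pics/scene4.png

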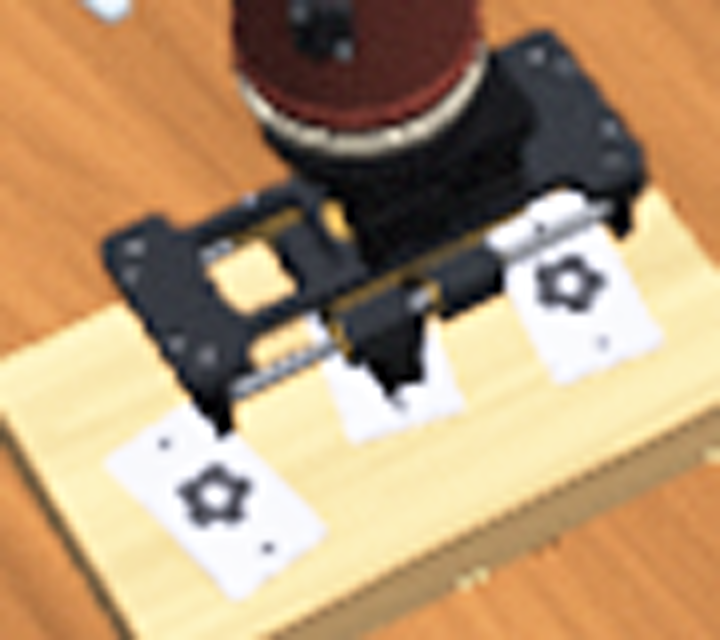

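Contact comes at a TCP reading of 0.0132 on a surface at 0.052, so the real fingertips lie about 39 mm behind the reported TCP. That also agrees with the body position in the first point cloud. I'll use this offset from here on and slide blank 2 now.

```bash
cat >> h.py <<'E'
TIP=0.0388
def tcp(p,R): return np.asarray(p,float)+TIP*R.as_matrix()[:,2]   # real tip at p
def gp(p,R): return np.asarray(p,float)+(TIP+.019)*R.as_matrix()[:,2]
def slide(c, overhang=.032, off=.015, side=-1, z=.0122):
    c=np.asarray(c,float); xb=(c-BC)@BX
    d=side*(.08-.04+overhang)-xb; a=c-side*off*BX
    reach([*a,.06],RD); movel([*a,.020],vel=.15); movel([*a,z],vel=.05)
    print("F",current_contact_force().round(1),"z",current_ee_pos()[2].round(4),"d",round(d,4))
    p=a+d*BX
    movel([*(a+d/2*BX),z],vel=.08);print("F",current_contact_force().round(1))
    movel([*p,z],vel=.06); print("F",current_contact_force().round(1),current_ee_pos().round(4))
    movel([*p,.03],vel=.1)
    return p
E
python3 - <<'E'
from h import *
c=np.array([0.5645,-0.182]);a=c+.015*BX
d=-(.04+.032)-(c-BC)@BX; z=.0122
movel([*(a+d/2*BX),z],vel=.06);print("F",current_contact_force().round(1))
movel([*(a+d*BX),z],vel=.06); print("F",current_contact_force().round(1),current_ee_pos().round(4))
p=a+d*BX
movel([*p,.06],vel=.2)
g=cam("scene");crop(g,230,345,150,245,6,"scene5.png")
print(current_t())
E
```

```text
F [-0.8  0.3  6.8]
F [-0.3  0.2  7.4] [ 0.5592 -0.2291  0.0133]
26.925
```

View pics/scene5.png

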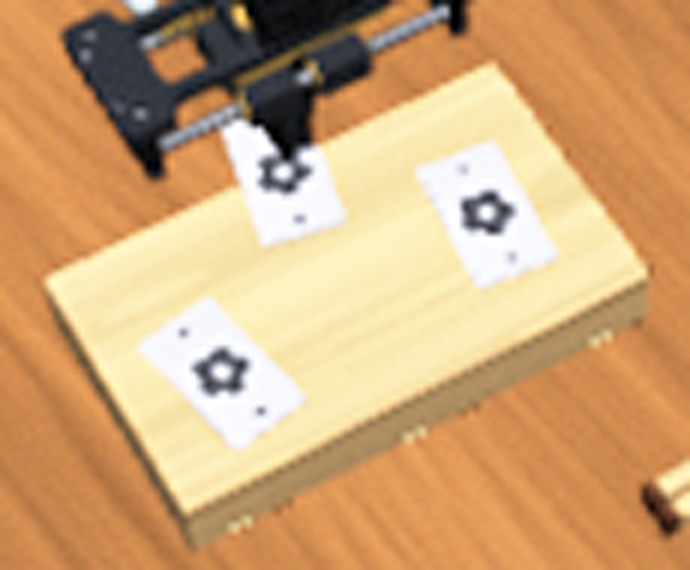

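```bash
cat >> h.py <<'E'
def scpt(g,x,y,z,k=6,u0=230,v0=150): return px2w(g,u0+(x+.5)/k-.5,v0+(y+.5)/k-.5,z)
def H(hdg): a=np.radians(hdg); return np.array([np.cos(a),np.sin(a),0])
E
python3 - <<'E'
from h import *
import pickle
g=pickle.load(open("scene0.pkl","rb"))
A=scpt(g,262,246,.052);B=scpt(g,346,215,.052);D=scpt(g,224,120,.052)
m=(A+B)/2; print(A,B,D,np.linalg.norm(A-B), "ang width",np.degrees(np.arctan2(*(A-B)[:2][::-1])), "len ang",np.degrees(np.arctan2(*(A-D)[:2][::-1])))
print("inner end in board frame",(m[:2]-BC)@BX,(m[:2]-BC)@BY,"edge overhang",.08-( .08+ (m[:2]-BC)@BX))
cen=m-.04*H(71.5);print("centre",cen, "exp", np.array([0.5645,-0.182])-.0625*BX)
Rg=ori(71.5,15,1)
# edge point along blank axis
c=cen[:2]; h=H(71.5)[:2]
k=(-.08-(c-BC)@BX)/(h@BX); e=c+k*h; print("edge pt",e,"overhang",.04+k)
for back,z in ((.12,.2),(.12,.051),(.023,.051)):
    p=gp([*(e-back*h),z],Rg); print(back,z,ik(p,Rg.as_rotvec()))
E
```

```text
[ 0.58961696 -0.21446696  0.052     ] [ 0.54436166 -0.20234719  0.052     ] [ 0.55756671 -0.29239305  0.052     ] 0.04685009378380124 ang width -14.992505891088449 len ang 67.64310424776777
inner end in board frame -0.03527274227727623 -0.0034317272719039623 edge overhang 0.03527274227727623
centre [ 0.55429713 -0.24634002  0.052     ] exp [ 0.55580168 -0.24389175]
edge pt [ 0.55255545 -0.25154535] overhang 0.03451102518924928
0.12 0.2 [ 1.01287218  0.8804252  -0.05125776  1.24844309 -0.9341771   1.92628939
  0.75215835]
0.12 0.051 [ 1.02424584  1.07788539 -0.07088706  1.2255516  -0.86840461  1.81408799
  0.89104023]
0.023 0.051 [ 0.9656839   0.99057781 -0.12958872  1.41881688 -0.89988156  1.66593104
  0.91374868]
```

```bash
cat >> h.py <<'E'
def grasp(c,hd,tilt=15,s=1,back=.023,op=.07,zg=.051):
    R=ori(hd,tilt,s);rv=R.as_rotvec();c=np.asarray(c,float);h=H(hd)[:2]
    k=(-.08-(c-BC)@BX)/(h@BX); e=c+k*h; print("overhang",.04+k)
    p=current_ee_pos(); movel([p[0],p[1],max(p[2],.13)],vel=.3)
    reach(gp([*(e-.12*h),.16],R),rv)
    set_gripper(op,15)
    movel(gp([*(e-.12*h),zg],R),vel=.25)
    movel(gp([*(e-back*h),zg],R),vel=.15)
    return e,h,R
E
python3 - <<'E'
from h import *
e,h,R=grasp([0.555,-0.245],71.5)
print(current_t(),current_contact_force().round(1))
g=cam("scene");crop(g,230,345,150,245,6,"scene6.png")
w=cam("wrist");cv2.imwrite("pics/w6.png",w["image"][:,:,::-1])
E
```

```text
overhang 0.03306195968597052
30.9167 [-4.1 -9.3  2.9]
```

View pics/scene6.png

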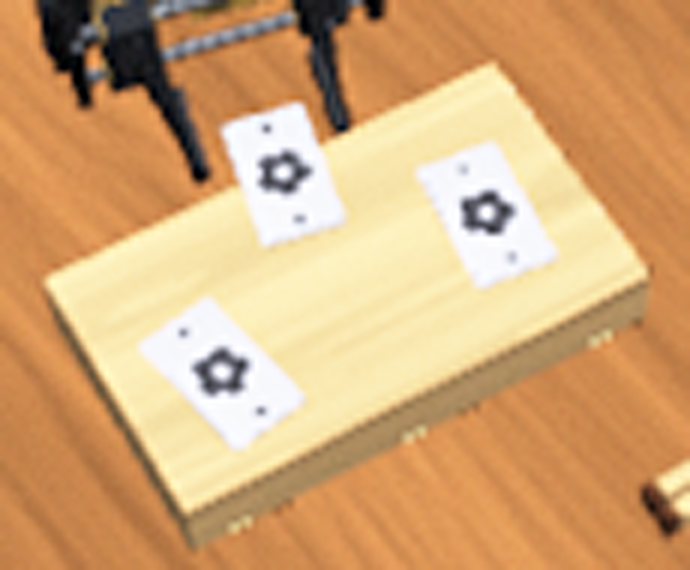

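View pics/w6.png

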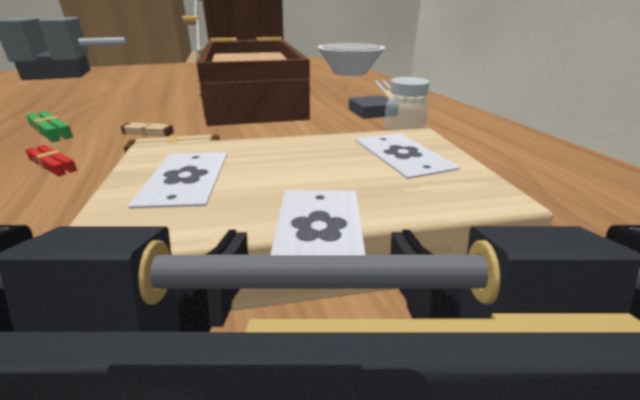

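The blank is centred between the fingers, at about (318,225) in the wrist view, but the −9 N in y suggests one fingertip is touching the board edge because of the yaw. I'll back off 8 mm and then grip.

```bash
python3 - <<'E'
from h import *
p=current_ee_pos();h=H(71.5)
movel(p-.008*h,vel=.1);print(current_contact_force().round(1))
set_gripper(.02,25);print("gap",current_finger_gap(),current_contact_force().round(1))
p=current_ee_pos()
movel(p+[0,0,.06]-.05*h,vel=.12)
print("gap",current_finger_gap(),current_t())
g=cam("scene");crop(g,210,345,120,245,5,"scene7.png")
w=cam("wrist");cv2.imwrite("pics/w7.png",w["image"][:,:,::-1])
E
```

```text
[ 0.2  0.4 -0.3]
gap 0.0428172669247164 [ 1.1 -0.4 -0.7]
gap 0.04235681996128815 32.6833
```

View pics/scene7.png

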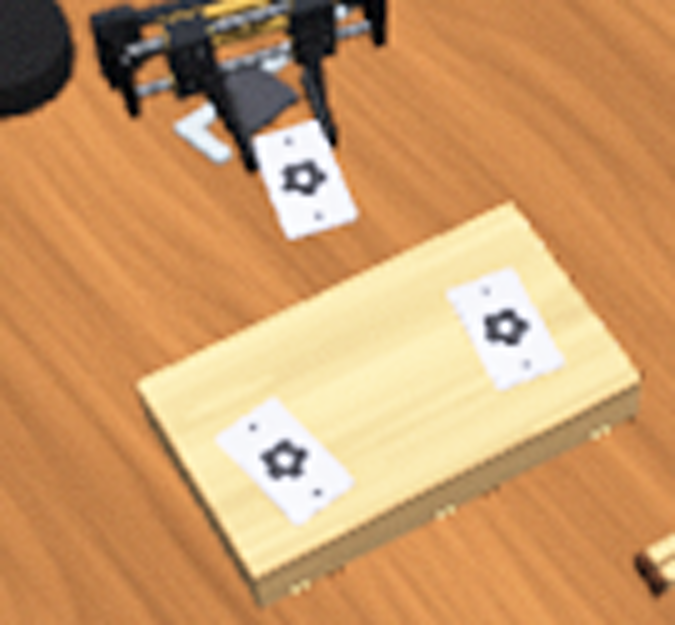

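View pics/w7.png

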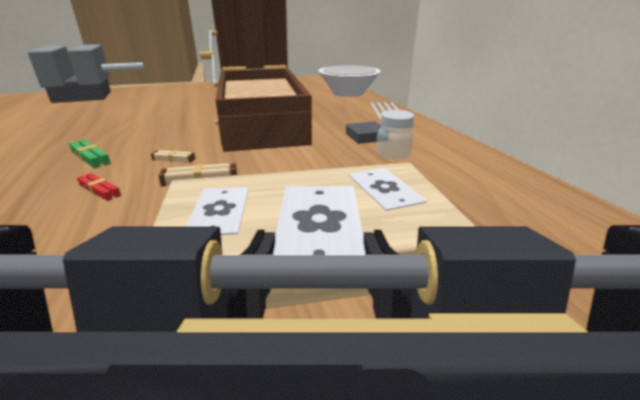

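```bash
cat >> h.py <<'E'
def place(xt,yt,ext,tg=15,tp=30,s=-1,hd=83.8,zend=.067):
    """ext: plate length beyond real tip; put far end on tray floor"""
    R=ori(hd,tp,s);rv=R.as_rotvec();h=H(hd);phi=np.radians(tp+tg)
    end=np.array([*(TC+xt*TX+yt*TY),zend])+.04*h
    tip=end-ext*np.array([h[0]*np.cos(phi),h[1]*np.cos(phi),-np.sin(phi)])
    return R,rv,h,tip
E
python3 - <<'E'
from h import *
p=current_ee_pos(); movel([p[0],p[1],.25],vel=.3)
R,rv,h,tip=place(.075,-.01,.062)
reach(tcp(tip-.06*h+[0,0,.15],R),rv)
print(current_t(),current_finger_gap(),current_joint_pos().round(2))
movel(tcp(tip+[0,0,.05],R),vel=.2)
g=cam("scene");crop(g,300,460,160,370,3.5,"scene8.png")
E
```

```text
36.1833 0.04269012578581237 [-0.77  0.49  1.02  1.84 -1.44  1.57 -2.56]
```

View pics/scene8.png

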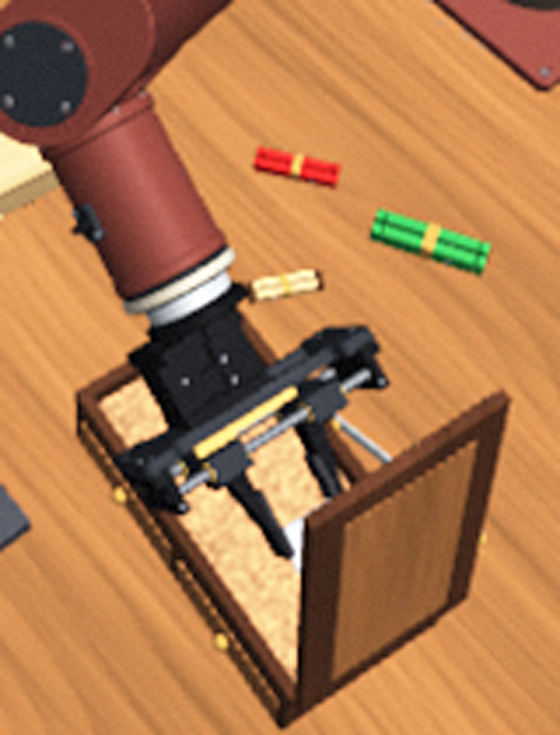

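```bash
python3 - <<'E'
from h import *
R,rv,h,tip=place(.075,-.02,.062)
movel(tcp(tip+[0,0,.01],R),vel=.15);print(current_contact_force().round(1),current_finger_gap())
movel(tcp(tip,R),vel=.05);print(current_contact_force().round(1),current_finger_gap())
g=cam("top");crop(g,170,330,130,260,5,"top8.png")
s=cam("scene");crop(s,300,460,200,370,4,"scene9.png")
print(current_t())
E
```

```text
[-0.1 -0.1 -0.3] 0.04281129125790057
[-0.4  0.4 -0.8] 0.04255566246837673
37.8417
```

View pics/scene9.png

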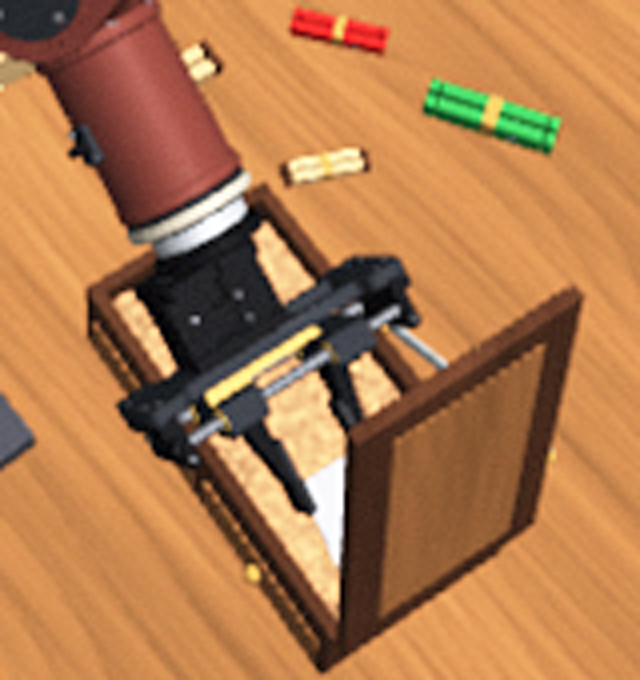

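View pics/top8.png

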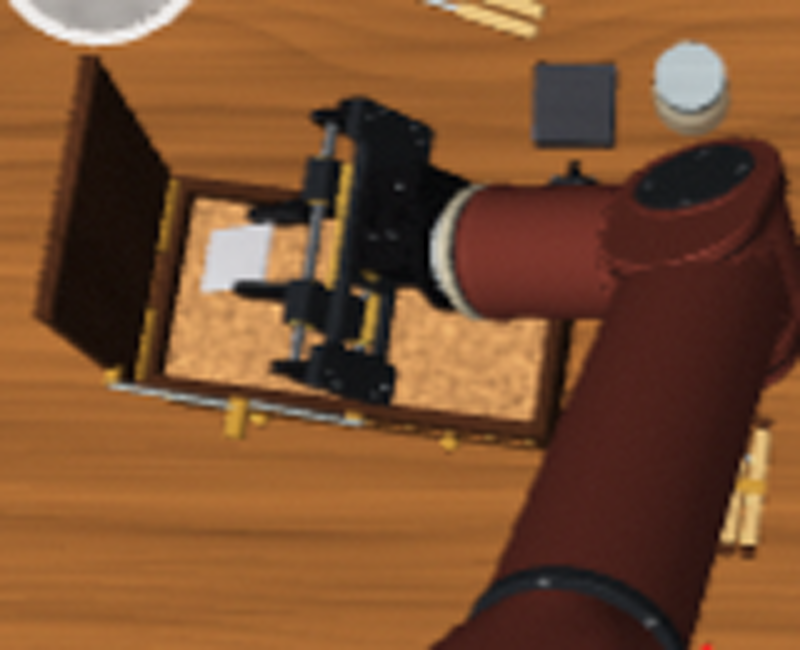

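The top view shows the bare face up over the tray near (235,258), and the clamp now near (745,490), so it has been knocked aside. I'll lower a little more and release.

```bash
python3 - <<'E'
from h import *
R,rv,h,tip=place(.075,-.02,.062)
for dz in (.004,.008):
    movel(tcp(tip-[0,0,dz],R),vel=.05);f=current_contact_force();print(dz,f.round(1))
    if abs(f).max()>3: break
set_gripper(.062,15); pause(.2)
p=current_ee_pos();movel(p-.1*h+[0,0,.06],vel=.25)
g=cam("top");crop(g,170,330,130,260,5,"top9.png")
s=cam("scene");crop(s,300,460,200,370,4,"scene10.png")
print(current_t())
E
```

```text
0.004 [0.5 0.6 2.2]
0.008 [ 1.3 -1.3  3.2]
39.925
```

View pics/top9.png

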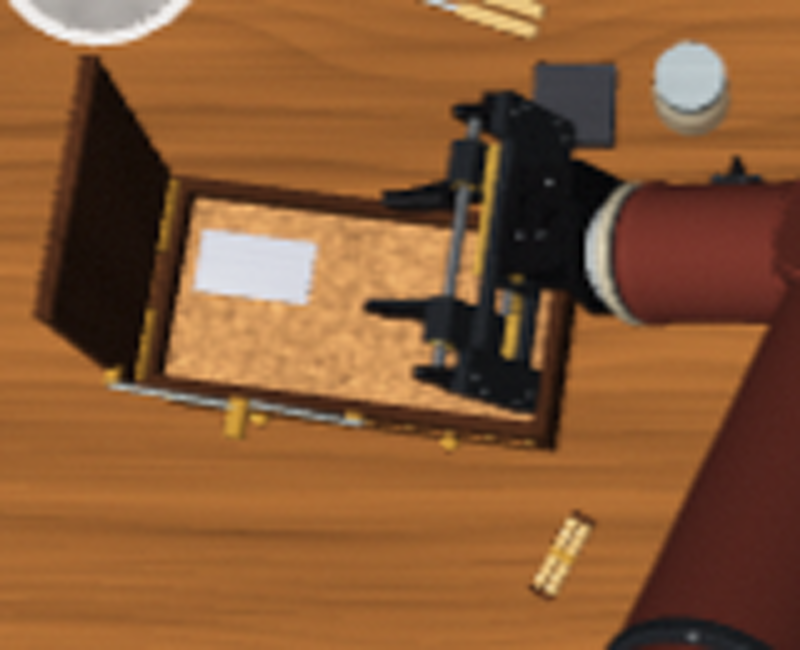

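```bash
python3 - <<'E'
from h import *
t0=current_t()
goto_joints([0.3,0.33,0,1.04,0,1.77,0.1]); print(current_t()-t0)
set_gripper(0,20)
g=cam("scene");crop(g,230,345,150,245,6,"scene11.png")
p=slide([0.4905,-0.1569],.034)
movel([*p,.06],vel=.2)
g=cam("scene");crop(g,230,345,150,245,6,"scene12.png")
print(current_t())
E
```

```text
2.1417
F [ 1.2 -0.9  4.5] z 0.0133 d -0.0791
F [ 0.7 -0.9  7.4]
F [0.2 1.6 6.9] [ 0.4827 -0.2203  0.0133]
47.55
```

View pics/scene12.png

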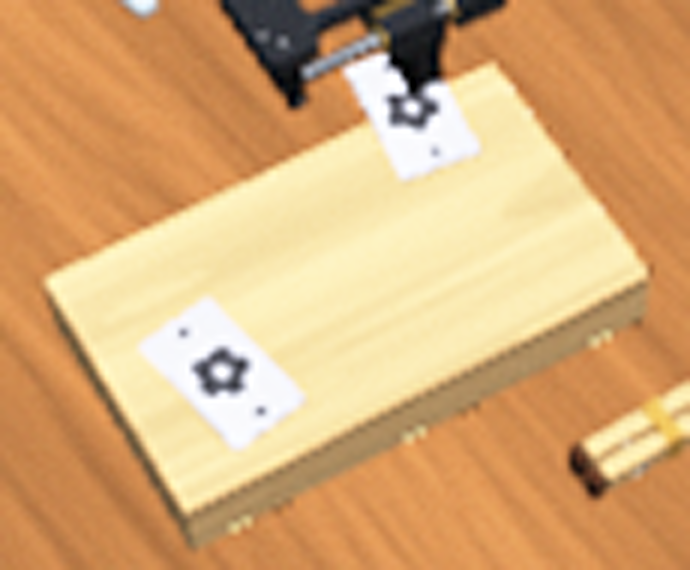

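View pics/scene11.png

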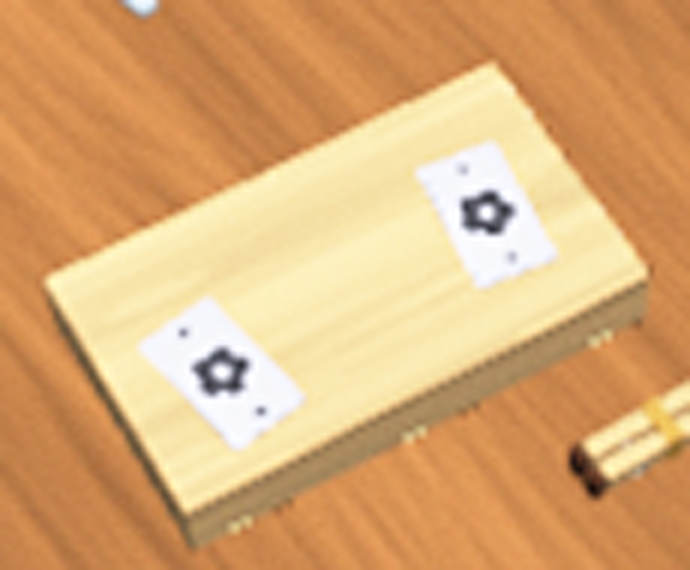

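```bash
python3 - <<'E'
from h import *
import pickle
g=pickle.load(open("scene0.pkl","rb"))
A=scpt(g,404,182,.052);B=scpt(g,480,151,.052);D=scpt(g,343,67,.052)
# same corners before (scene11): (482,290),(558,258),(415,172)
A0=scpt(g,482,290,.052);B0=scpt(g,558,258,.052);D0=scpt(g,415,172,.052)
print("disp",A-A0,B-B0,D-D0,"exp",-.0791*BX)
for a,b in ((A,B),(A0,B0)): print(np.degrees(np.arctan2(*(a-b)[:2][::-1])))
for a,b in ((A,D),(A0,D0)): print(np.degrees(np.arctan2(*(a-b)[:2][::-1])))
c=np.array([0.4905,-0.1569])+((A-A0+B-B0+D-D0)/3)[:2]; print(c,(c-BC)@BX)
E
```

```text
disp [-1.04222644e-02 -7.85831011e-02 -2.22044605e-16] [-1.11537730e-02 -7.83722788e-02 -2.22044605e-16] [-0.01246782 -0.07915094  0.        ] exp [-0.01100859 -0.0783302 ]
-12.671099294670304
-12.611478903731118
75.489220387485
76.77115414364
[ 0.47915205 -0.23560211] -0.07442769882716296
```

```bash
python3 - <<'E'
from h import *
e,h,R=grasp([0.4793,-0.2354],76.2,back=.028,op=.064)
f=current_contact_force();print(current_t(),f.round(1),current_joint_pos().round(2))
set_gripper(.02,25);print("gap",current_finger_gap(),current_contact_force().round(1))
p=current_ee_pos();h3=H(76.2)
movel(p+[0,0,.06]-.05*h3,vel=.12);print("gap",current_finger_gap(),current_t())
g=cam("scene");crop(g,210,345,120,245,5,"scene13.png")
w=cam("wrist");cv2.imwrite("pics/w13.png",w["image"][:,:,::-1])
E
```

```text
overhang 0.0341771592780124
51.5417 [ 0.1 -1.   0. ] [ 0.83  0.96  0.15  1.5  -0.94  1.83  1.11]
gap 0.042824414919573374 [-0.4  0.1 -0.5]
gap 0.04287167261324815 52.8667
```

View pics/scene13.png

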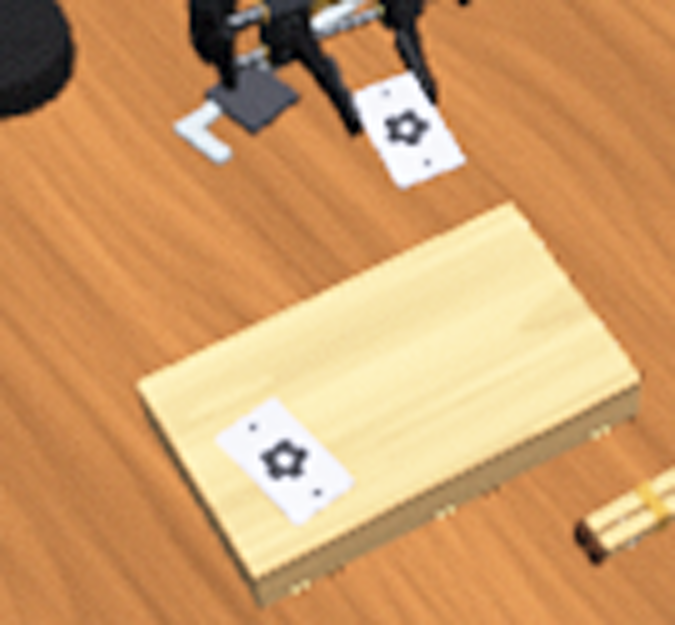

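View pics/w13.png

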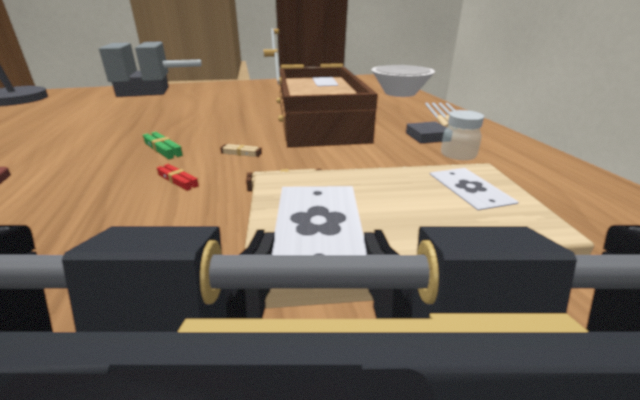

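```bash
cat >> h.py <<'E'
def do_place(xt,yt,ext=.062,name="x",zend=.067,hd=83.8):
    p=current_ee_pos(); movel([p[0],p[1],.25],vel=.3)
    R,rv,h,tip=place(xt,yt,ext,hd=hd,zend=zend)
    reach(tcp(tip-.06*h+[0,0,.12],R),rv); print(current_t(),"gap",current_finger_gap())
    movel(tcp(tip+[0,0,.01],R),vel=.2); f0=current_contact_force()
    for dz in (0,.004,.008):
        movel(tcp(tip-[0,0,dz],R),vel=.05);f=current_contact_force();print(dz,f.round(1))
        if abs(f-f0).max()>3: break
    set_gripper(.062,15); pause(.2)
    p=current_ee_pos();movel(p-.1*h+[0,0,.08],vel=.25)
    g=cam("top");crop(g,170,330,130,260,5,name+".png")
    print(current_t())
E
python3 - <<'E'
from h import *
do_place(-.015,-.02,name="top14")
E
```

```text
56.4833 gap 0.042587078737574446
0 [-0.  -0.2 -0.4]
0.004 [0.4 1.  1.9]
0.008 [ 1.4 -1.3  5.6]
59.6833
```

View pics/top14.png

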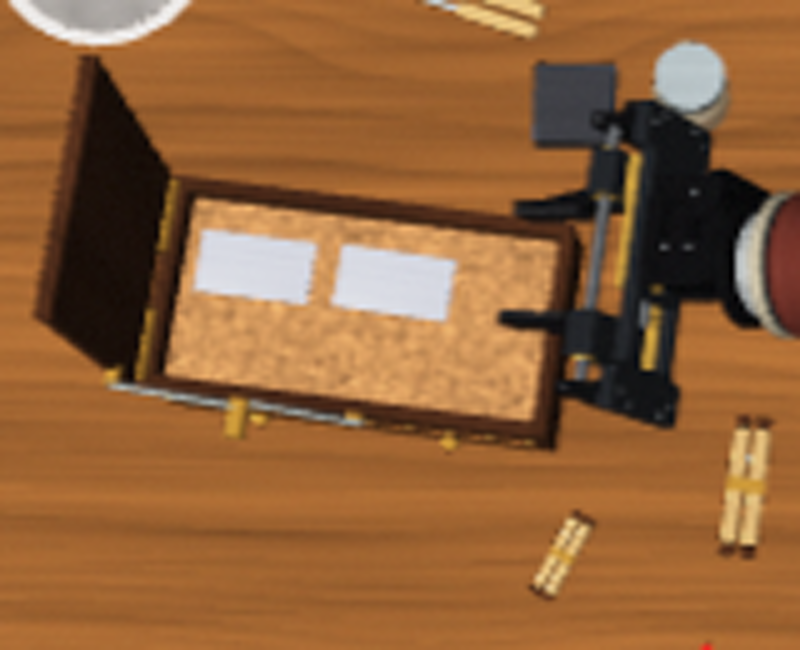

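```bash
python3 - <<'E'
from h import *
c=np.array([0.6527,-0.1653]);c=c+(-.074-(c-BC)@BX)*BX;print(c)
for hd in (92.8,87,82):
  for til in (10,15,20,25):
    R=ori(hd,til,1);rv=R.as_rotvec();h=H(hd)[:2];k=(-.08-(c-BC)@BX)/(h@BX); e=c+k*h
    print(hd,til,[None if (q:=ik(gp([*(e-b*h),z],R),rv)) is None else q.round(2).tolist() for b,z in ((.12,.16),(.12,.051),(.03,.051))])
E
```

```text
[ 0.6397091  -0.25773503]
92.8 10 [None, None, [1.04, 1.55, -1.11, 0.65, -0.07, 1.99, 0.37]]
92.8 15 [None, None, [1.05, 1.51, -1.11, 0.7, -0.01, 1.94, 0.37]]
92.8 20 [None, None, [1.07, 1.46, -1.11, 0.75, 0.04, 1.89, 0.38]]
92.8 25 [None, None, [1.08, 1.42, -1.11, 0.8, 0.09, 1.84, 0.38]]
87 10 [None, None, [1.13, 1.52, -1.11, 0.8, -0.09, 1.85, 0.36]]
87 15 [[1.06, 1.43, -1.11, 0.51, -0.11, 2.08, 0.26], [1.04, 1.56, -1.11, 0.46, -0.01, 2.06, 0.37], [1.15, 1.48, -1.11, 0.84, -0.04, 1.81, 0.35]]
87 20 [[1.08, 1.39, -1.11, 0.55, -0.05, 2.04, 0.28], [1.07, 1.51, -1.11, 0.53, 0.05, 2.0, 0.38], [1.16, 1.43, -1.11, 0.88, 0.01, 1.76, 0.35]]
87 25 [[1.09, 1.34, -1.11, 0.6, 0.01, 2.0, 0.29], [1.09, 1.46, -1.11, 0.6, 0.11, 1.94, 0.38], [1.16, 1.39, -1.11, 0.93, 0.06, 1.72, 0.34]]
82 10 [[1.17, 1.43, -1.11, 0.66, -0.2, 1.97, 0.25], [0.88, 1.39, -0.09, 0.64, -0.96, 2.07, 0.66], [0.78, 1.24, -0.02, 0.95, -1.01, 1.95, 0.79]]
82 15 [[0.88, 1.2, -0.07, 0.73, -0.95, 2.07, 0.59], [0.86, 1.33, -0.03, 0.7, -0.94, 2.03, 0.7], [0.78, 1.19, -0.02, 0.99, -0.95, 1.89, 0.79]]
82 20 [[0.85, 1.15, -0.02, 0.77, -0.92, 2.04, 0.62], [0.85, 1.27, -0.02, 0.75, -0.88, 1.97, 0.72], [0.77, 1.14, -0.03, 1.03, -0.89, 1.83, 0.79]]
82 25 [[0.84, 1.1, -0.01, 0.8, -0.86, 1.99, 0.64], [0.84, 1.22, -0.03, 0.8, -0.81, 1.91, 0.73], [0.77, 1.09, -0.03, 1.06, -0.84, 1.76, 0.78]]
```

```bash
python3 - <<'E'
from h import *
goto_joints([0.3,0.33,0,1.04,0,1.77,0.1]); set_gripper(0,20)
c0=np.array([0.6527,-0.1653]); off=.012*BX; z=.0116
dth=np.radians(-17)
cf=BC-.074*BX-.0*BY
rot=lambda v,a: np.array([v[0]*np.cos(a)-v[1]*np.sin(a),v[0]*np.sin(a)+v[1]*np.cos(a)])
a=c0+off
reach([*a,.06],RD); movel([*a,.02],vel=.15); movel([*a,z],vel=.05);print(current_contact_force().round(1))
n=4
for i in range(1,n+1):
    f=i/n; p=c0+f*(cf-c0)+rot(off,dth*f); R=ori(82+np.degrees(dth*f),90,1)
    movel([*p,z],R.as_rotvec(),vel=.06); print(current_contact_force().round(1))
movel([*p,.06],vel=.2)
g=cam("scene");crop(g,230,345,150,245,6,"scene15.png");print(current_t())
E
```

```text
[ 0.4 -0.2  4.7]
[-0.8  0.9  9.6]
[-0.6  0.3  8.3]
[-0.3  0.1  8.9]
[-0.4 -0.4  9. ]
68.1917
```

View pics/scene15.png

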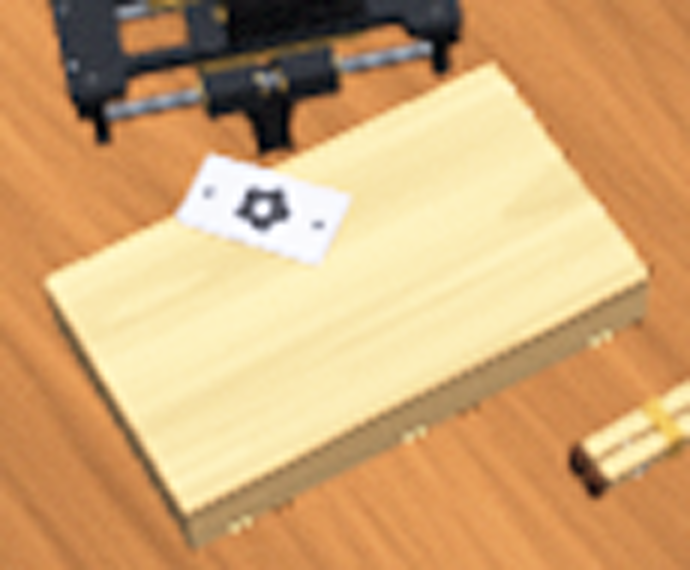

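```bash
python3 - <<'E'
from h import *
import pickle
g=pickle.load(open("scene0.pkl","rb"))
Q=np.array([scpt(g,x,y,.052)[:2] for x,y in ((212,153),(353,193),(318,265),(177,217))]);c=Q.mean(0)
print(Q.round(4),c,"ang",np.degrees(np.arctan2(*(Q[1]-Q[0])[::-1])),np.degrees(np.arctan2(*(Q[2]-Q[3])[::-1])))
print("board frame",(Q-BC)@BX,(Q-BC)@BY,(c-BC)@BX,(c-BC)@BY, "tcp",current_ee_pos())
c0=np.array([0.6527,-0.1653]);print((c0-BC)@BX,(c0-BC)@BY)
E
```

```text
[[ 0.5751 -0.2789]
 [ 0.5331 -0.2111]
 [ 0.5743 -0.1867]
 [ 0.6131 -0.2572]] [ 0.57390211 -0.23348985] ang 121.75965180142266 118.79167012830999
board frame [-0.10397456 -0.0426791  -0.01272087 -0.0772228 ] [-0.02127587  0.0297205  -0.00763901 -0.055878  ] -0.05914933516784396 -0.013768096681197838 tcp [ 0.56292978 -0.23544549  0.05985237]
0.019343439230147582 -0.08230893851064766
```

The fingertip contact doesn't pass on any twist, so the blank turned the wrong way: about 120° now, centred at (0.574, −0.233). I'll swing its inner end back round by towing it along an arc.

```bash
python3 - <<'E'
from h import *
c=np.array([0.5739,-0.2335]); u=H(120)[:2]; Cr=c-.022*u; r=.047
z=.0118
P=lambda a: Cr+r*H(a)[:2]
movel([*P(120),.045],RD,vel=.15); movel([*P(120),.02],vel=.15); movel([*P(120),z],vel=.05);print(current_contact_force().round(1))
for a in (110,100,90,80):
    movel([*P(a),z],vel=.05);print(current_contact_force().round(1))
movel([*P(80),.05],vel=.2)
g=cam("scene");crop(g,230,345,150,245,6,"scene16.png");print(current_t())
E
```

```text
[0.3 0.6 7.2]
[-2.3 -1.9  8.2]
[-2.7 -1.1  8.1]
[-3.2 -1.1  8.8]
[-4.   0.2  9.5]
70.9333
```

View pics/scene16.png

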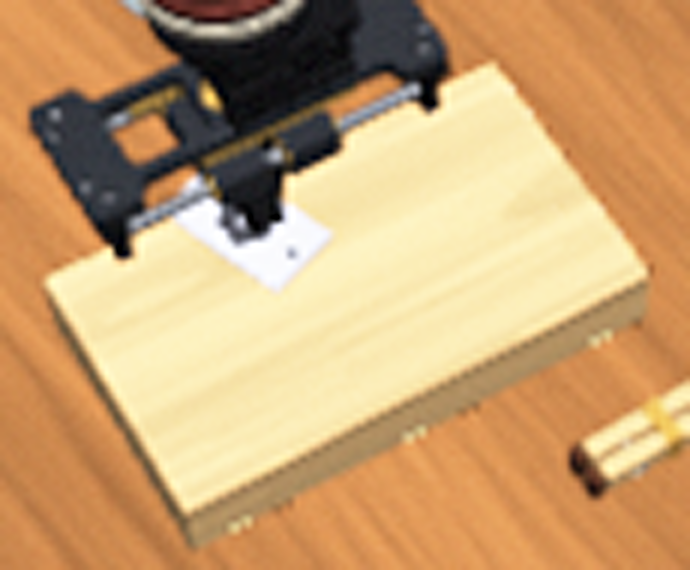

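```bash
python3 - <<'E'
from h import *
import pickle
g=pickle.load(open("scene0.pkl","rb"))
A=scpt(g,278,291,.052)[:2];B=scpt(g,333,233,.052)[:2]
w=np.degrees(np.arctan2(*(A-B)[::-1]));print(A,B,np.linalg.norm(A-B),"width ang",w,"heading",w+90)
c=(A+B)/2-.04*H(w+90)[:2];print("c",c,(c-BC)@BX,(c-BC)@BY)
E
```

```text
[ 0.59966655 -0.18690675] [ 0.55638242 -0.19762154] 0.04459061750531199 width ang 13.903807765284508 heading 103.90380776528451
c [ 0.58763619 -0.23109216] -0.054863572924201076 -0.02703482127412052
```

```bash
python3 - <<'E'
from h import *
c=np.array([0.5876,-0.2311]); u=H(104)[:2]; v=H(14)[:2]
Cr=c-.02*u; r=.050; z=.0112
P=lambda a: Cr+r*H(a)[:2]-.006*v
movel([*P(104),.045],RD,vel=.15); movel([*P(104),.02],vel=.15); movel([*P(104),z],vel=.05);print(current_contact_force().round(1))
for a in (94,84,74,64):
    movel([*P(a),z],vel=.06);print(current_contact_force().round(1))
movel([*P(64),.06],vel=.2)
g=cam("scene");crop(g,230,345,150,245,6,"scene17.png");print(current_t())
E
```

```text
[-2.   0.7 11.7]
[-5.3  1.1 14.9]
[-6.4 -0.4 14.4]
[-5.9  1.3 15. ]
[-6.4  2.  14.4]
73.4667
```

View pics/scene17.png

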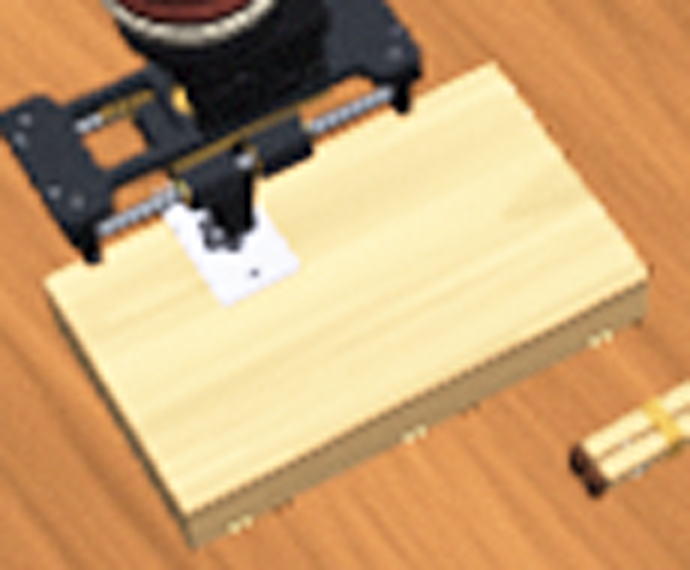

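```bash
python3 - <<'E'
from h import *
import pickle
g=pickle.load(open("scene0.pkl","rb"))
A=scpt(g,231,306,.052)[:2];B=scpt(g,299,265,.052)[:2]
w=np.degrees(np.arctan2(*(A-B)[::-1]));print(A,B,np.linalg.norm(A-B),"width ang",w,"heading",w+90)
c=(A+B)/2-.04*H(w+90)[:2];print("c",c,(c-BC)@BX,(c-BC)@BY)
for hd in (82,86,80):
  for til in (15,20):
    cc=c+(-.074-(c-BC)@BX)*BX;R=ori(hd,til,1);rv=R.as_rotvec();h=H(hd)[:2];k=(-.08-(cc-BC)@BX)/(h@BX); e=cc+k*h
    print(hd,til,[None if (q:=ik(gp([*(e-b*h),z],R),rv)) is None else q.round(2).tolist() for b,z in ((.12,.16),(.12,.051),(.03,.051))])
E
```

```text
[ 0.62361753 -0.19480158] [ 0.58185148 -0.1928718 ] 0.04181061240347625 width ang -2.645447927878572 heading 87.35455207212142
c [ 0.60088829 -0.23379406] -0.0556948391039411 -0.04053398595698194
82 15 [[0.95, 1.12, -0.15, 0.88, -0.85, 2.03, 0.65], [0.94, 1.26, -0.15, 0.85, -0.79, 1.97, 0.75], [0.9, 1.14, -0.19, 1.11, -0.79, 1.81, 0.8]]
82 20 [[0.93, 1.07, -0.14, 0.91, -0.8, 1.99, 0.67], [0.93, 1.2, -0.14, 0.9, -0.75, 1.91, 0.76], [0.89, 1.08, -0.18, 1.15, -0.76, 1.76, 0.8]]
86 15 [[1.11, 1.26, -0.73, 0.75, -0.42, 2.01, 0.44], [0.92, 1.32, -0.17, 0.73, -0.76, 2.04, 0.72], [0.88, 1.17, -0.19, 1.03, -0.77, 1.87, 0.79]]
86 20 [[0.91, 1.13, -0.15, 0.8, -0.78, 2.06, 0.65], [0.9, 1.26, -0.15, 0.79, -0.73, 1.98, 0.75], [0.87, 1.12, -0.18, 1.07, -0.72, 1.82, 0.8]]
80 15 [[0.96, 1.09, -0.15, 0.93, -0.86, 2.0, 0.67], [0.96, 1.23, -0.15, 0.9, -0.8, 1.94, 0.76], [0.92, 1.12, -0.19, 1.15, -0.81, 1.78, 0.8]]
80 20 [[0.95, 1.05, -0.13, 0.96, -0.81, 1.96, 0.68], [0.95, 1.18, -0.14, 0.95, -0.76, 1.88, 0.77], [0.91, 1.07, -0.18, 1.18, -0.77, 1.73, 0.8]]
```

Heading is now about 87° and reachable. I'll slide it the last 18 mm out over the edge and check the result.

```bash
python3 - <<'E'
from h import *
import pickle
p=slide([0.6009,-0.2338],.034,off=.016,z=.0118)
movel([*(p+.0*BX),.09],vel=.2)
g=cam("scene");crop(g,230,345,150,245,6,"scene18.png");print(current_t())
E
```

```text
F [-0.1  0.1  6.1] z 0.0133 d -0.0183
F [ 0.9 -0.8  4.5]
F [ 1.  -0.2  5.1] [ 0.602  -0.2367  0.0134]
75.85
```

View pics/scene18.png

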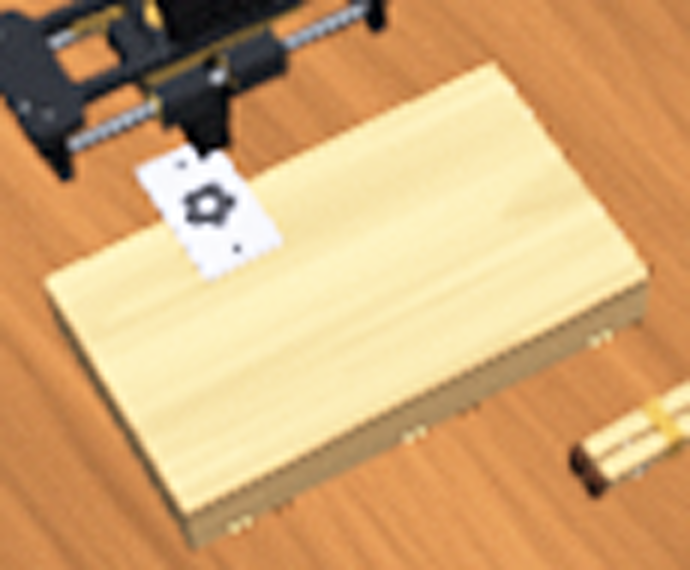

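```bash
python3 - <<'E'
from h import *
import pickle
g=pickle.load(open("scene0.pkl","rb"))
A=scpt(g,211,281,.052)[:2];B=scpt(g,282,242,.052)[:2];D=scpt(g,135,169,.052)[:2]
w=np.degrees(np.arctan2(*(A-B)[::-1]));hl=np.degrees(np.arctan2(*(A-D)[::-1]));print(A,B,D,np.linalg.norm(A-B),np.linalg.norm(A-D),"heading",w+90,hl)
hd=(w+90+hl)/2
c=(A+B)/2-.04*H(hd)[:2];c2=(B+D)/2;print(hd,"c",c,c2,(c-BC)@BX,(c2-BC)@BX)
E
```

```text
[ 0.62261949 -0.21366542] [ 0.58014652 -0.20989954] [ 0.61246902 -0.29630775] 0.04263959187752858 0.08326335408009797 heading 84.93309444523526 82.9977684474172
83.96543144632622 c [ 0.59717787 -0.25156083] [ 0.59630777 -0.25310364] -0.07380509017819352 -0.07545398673062186
```

```bash
python3 - <<'E'
from h import *
e,h,R=grasp([0.5968,-0.2522],84,back=.027,op=.066)
f=current_contact_force();print(current_t(),f.round(1),current_joint_pos().round(2))
set_gripper(.02,25);print("gap",current_finger_gap(),current_contact_force().round(1))
p=current_ee_pos();h3=H(84)
movel(p+[0,0,.06]-.03*h3,vel=.12);print("gap",current_finger_gap(),current_t())
g=cam("scene");crop(g,210,345,120,245,5,"scene19.png")
w=cam("wrist");cv2.imwrite("pics/w19.png",w["image"][:,:,::-1])
E
```

```text
overhang 0.034487274083483045
79.7833 [ 1.6 -0.9  0.5] [ 0.85  1.14 -0.12  1.09 -0.83  1.86  0.83]
gap 0.043066200963266216 [-0.5 -0.6 -0.7]
gap 0.04285827970239281 81.0417
```

View pics/scene19.png

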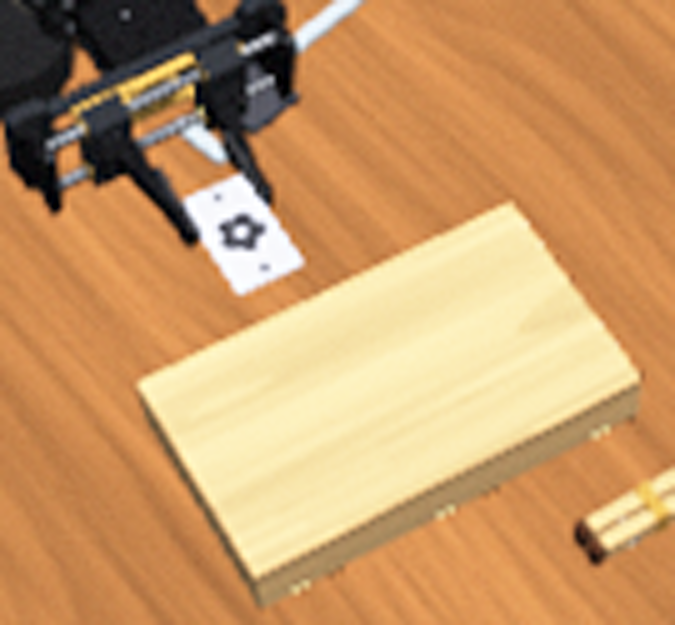

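View pics/w19.png

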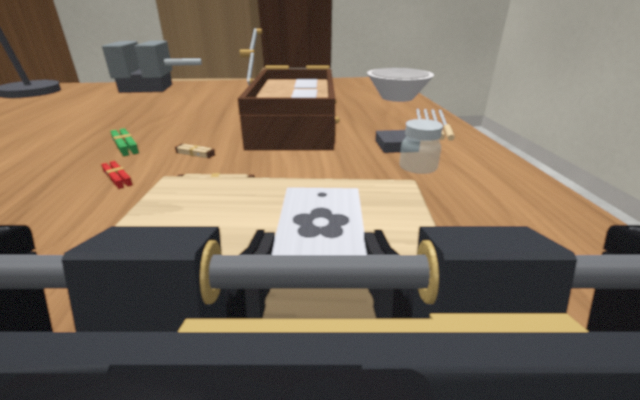

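```bash
python3 - <<'E'
from h import *
do_place(.032,-.02,ext=.059,zend=.069,name="top20")
E
```

```text
84.3833 gap 0.043078631377026506
0 [ 0.4  0.2 -0.5]
0.004 [0.5 0.1 2.2]
0.008 [ 0.2 -1.8  5.2]
87.5833
```

View pics/top20.png

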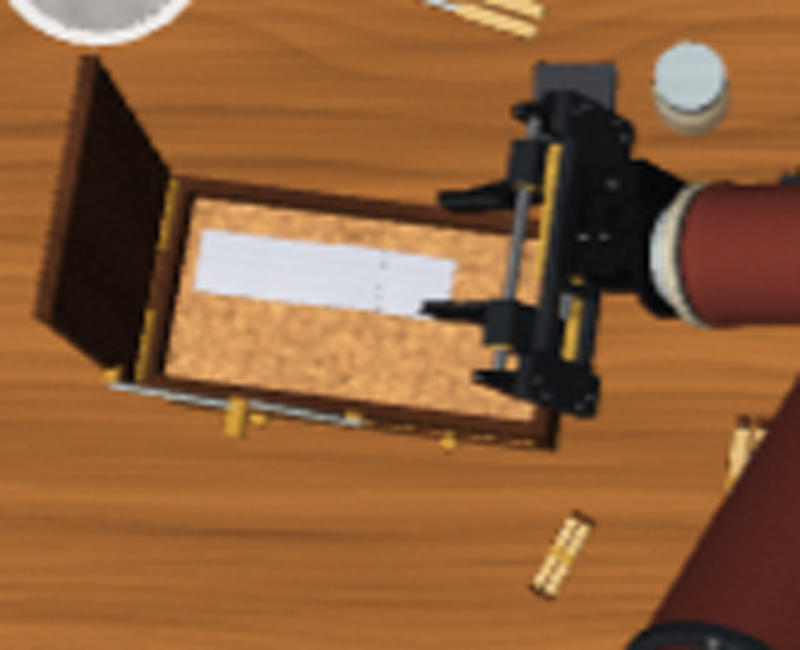

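```bash
python3 - <<'E'
from h import *
import pickle
g=pickle.load(open("top0.pkl","rb"))
def P(x,y,z,k=5,u0=170,v0=130): return px2w(g,u0+(x+.5)/k-.5,v0+(y+.5)/k-.5,z)[:2]
Q=np.array([P(x,y,.018) for x,y in ((735,417),(773,420),(756,557),(719,552))]);c=Q.mean(0)
print(Q.round(4),c,np.linalg.norm(Q-np.roll(Q,-1,0),axis=1),[np.degrees(np.arctan2(*v[::-1])) for v in (Q[0]-Q[3],Q[1]-Q[2])])
for n,pts in dict(p1=((203,230),(316,241),(307,304),(194,290)),p2=((345,244),(456,261),(446,321),(331,306))).items():
    q=np.array([P(x,y,.065) for x,y in pts])-TC; print(n,(q@TX).round(3),(q@TY).round(3))
t0=current_t()
goto_joints([0.1,0.2,0,1.2,0,1.74,0.1]);print(current_t()-t0,current_ee_pos())
t=cam("top");crop(t,170,330,130,260,5,"top21.png")
s=cam("scene");crop(s,310,450,190,300,5,"scene21.png")
E
```

```text
[[ 0.5356 -0.0103]
 [ 0.5338 -0.0374]
 [ 0.4364 -0.0267]
 [ 0.4395 -0.0006]] [ 0.48630695 -0.01875845] [0.02713028 0.09801873 0.02628903 0.09655906] [np.float64(-5.7875649464715435), np.float64(-6.271260433431244)]
p1 [0.119 0.039 0.038 0.118] [-0.042 -0.044  0.001  0.001]
p2 [ 0.019 -0.06  -0.059  0.022] [-0.044 -0.042  0.001  0.001]
2.1417 [ 0.58484998 -0.10286452  0.39794896]
```

View pics/scene21.png

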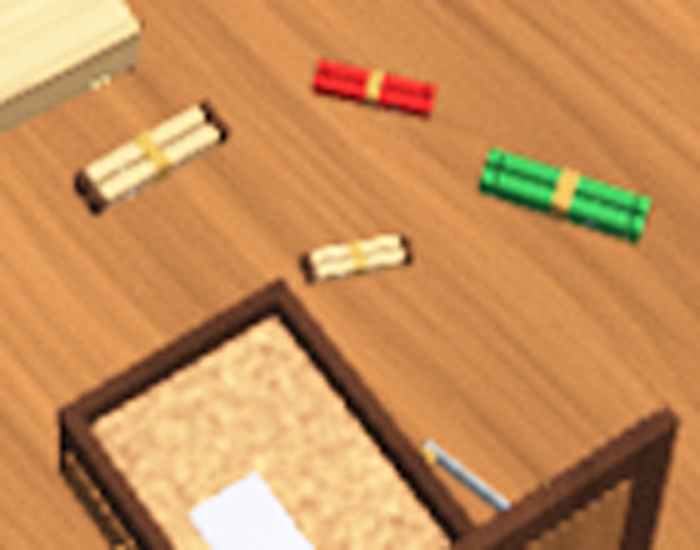

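View pics/top21.png

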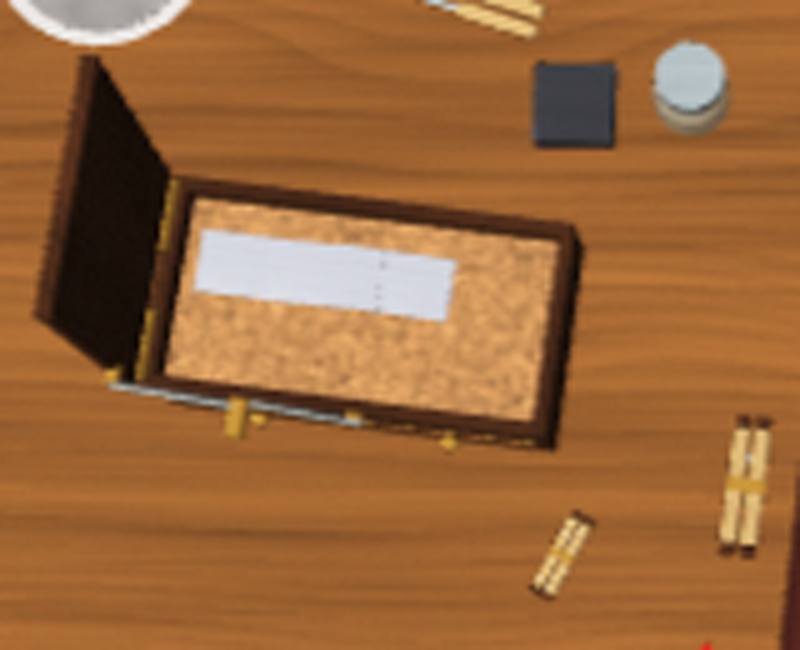

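```bash
python3 - <<'E'
from h import *
R=ori(-6.1,90,1);rv=R.as_rotvec()
c=[0.4865,-0.0188]; d=TC-.092*TX+.0*TY
for p in ([*c,.12],[*c,.005],[*d,.18],[*d,.068]):
    q=ik(tcp(p,R),rv);print(None if q is None else q.round(2))
E
```

```text
[-0.04  0.09 -0.01  1.98  0.    1.07 -1.73]
[-0.04  0.24 -0.01  2.08  0.    0.82 -1.73]
[-0.29  0.28 -0.06  1.62  0.02  1.24 -2.02]
[-0.29  0.38 -0.06  1.73  0.02  1.03 -2.03]
```

```bash
python3 - <<'E'
from h import *
R=ori(-6.1,90,1);rv=R.as_rotvec()
c=[0.4865,-0.0188]; d=TC-.092*TX+.0*TY
reach(tcp([*c,.12],R),rv); set_gripper(.046,15)
movel(tcp([*c,.03],R),vel=.25); movel(tcp([*c,.005],R),vel=.08);print(current_contact_force().round(1))
set_gripper(.0,20);print("gap",current_finger_gap())
movel(tcp([*c,.16],R),vel=.25);print("gap",current_finger_gap(),current_contact_force().round(1))
reach(tcp([*d,.18],R),rv)
movel(tcp([*d,.10],R),vel=.2)
g=cam("top");crop(g,170,330,130,260,5,"top22.png");s=cam("scene");crop(s,310,450,190,330,4,"scene22.png");print(current_t(),current_finger_gap())
E
```

```text
[-0.8 -0.2 -0.6]
gap 0.025965232754205193
gap 0.025904812393899697 [ 0.2  0.7 -1.4]
95.7833 0.02570470527239075
```

View pics/scene22.png

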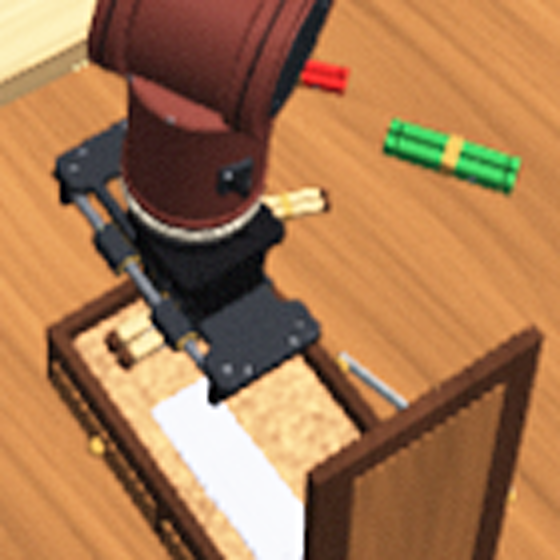

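```bash
python3 - <<'E'
from h import *
R=ori(-6.1,90,1); d=TC-.092*TX
movel(tcp([*d,.075],R),vel=.12); movel(tcp([*d,.0695],R),vel=.05);print(current_contact_force().round(1))
set_gripper(.036,15);pause(.1)
movel(tcp([*d,.22],R),vel=.25);set_gripper(0,20)
movel(tcp([*(d-[.2,0]),.22],R),vel=.3)
g=cam("top");crop(g,170,330,130,260,5,"top23.png");s=cam("scene");crop(s,310,450,200,370,4,"scene23.png");print(current_t(),current_finger_gap())
E
```

```text
[ 0.4 -0.3 -0.5]
99.575 0.00025745026732687575
```

View pics/top23.png

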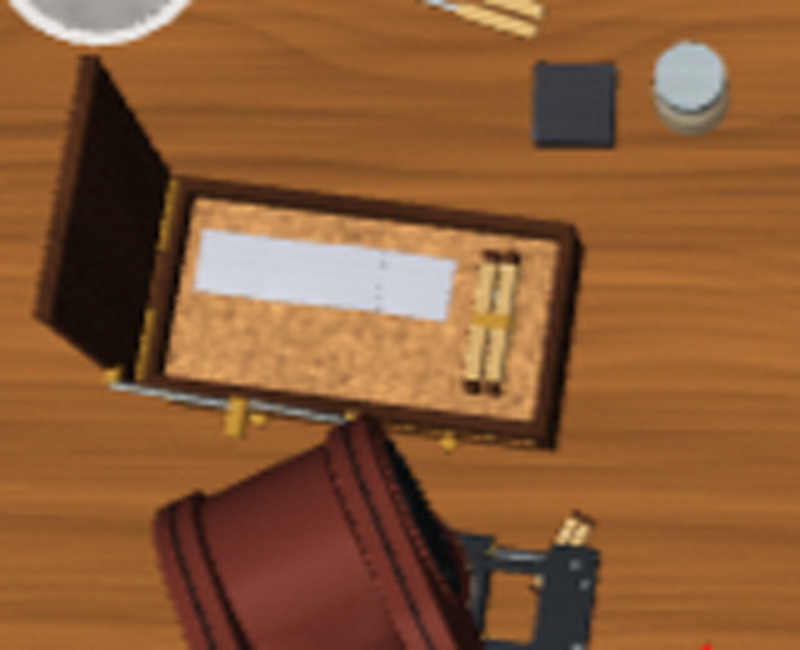

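View pics/scene23.png

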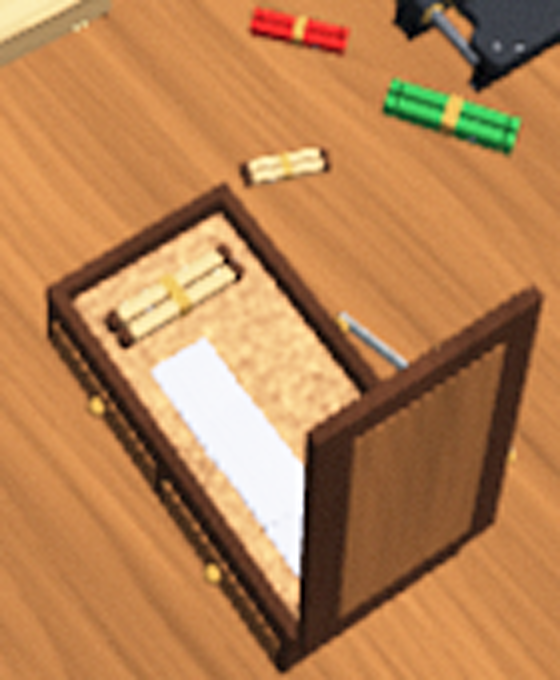

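All three blanks lie bare side up at (200–455, 230–320) in the top crop, and the clamp is at (492,322), all in the tray with the stay untouched. Next is the knee geometry.

```bash
python3 - <<'E'
from h import *
import pickle
g=pickle.load(open("top0.pkl","rb"))
def P(x,y,z,k=5,u0=170,v0=130): 
    p=px2w(g,u0+(x+.5)/k-.5,v0+(y+.5)/k-.5,z)[:2]-TC; return (p@TX).round(4),(p@TY).round(4)
print("knee pin",P(236,418,.133),P(230,400,.133),P(245,437,.133))
print("foot",P(352,416,.085), "top pivot",P(112,378,.165))
K=TC+.06*TX+.088*TY
for til in (50,60):
    R=ori(-6.2,til,1)
    for z in (.22,.14,.10,.08):
        q=ik(tcp([*K,z],R),R.as_rotvec());print(til,z,None if q is None else q.round(2))
E
```

```text
knee pin (np.float64(0.0557), np.float64(0.0931)) (np.float64(0.0615), np.float64(0.0818)) (np.float64(0.0478), np.float64(0.1047))
foot (np.float64(-0.009), np.float64(0.0772)) top pivot (np.float64(0.1299), np.float64(0.0806))
50 0.22 None
50 0.14 None
50 0.1 None
50 0.08 [-2.1   0.57  1.35  2.22  0.07  0.37 -2.65]
60 0.22 None
60 0.14 [-2.07  0.26  1.34  2.08  0.23  0.68 -2.61]
60 0.1 [-1.97  0.36  1.26  2.11  0.11  0.58 -2.55]
60 0.08 [-1.94  0.43  1.25  2.12 -0.01  0.53 -2.47]
```

```bash
python3 - <<'E'
from h import *
K=TC+.058*TX+.093*TY
for hd in (-6.2,15,30):
  for til in (60,70,75):
    for s in (1,-1):
      R=ori(hd,til,s)
      print(hd,til,s,[None if (q:=ik(tcp([*K,z],R),R.as_rotvec())) is None else q.round(2).tolist() for z in (.2,.14,.10)])
E
```

```text
-6.2 60 1 [None, None, [-1.98, 0.34, 1.26, 2.12, 0.14, 0.58, -2.58]]
-6.2 60 -1 [[-0.39, 0.06, -0.51, 1.95, 0.59, 0.93, 0.25], [-0.39, 0.13, -0.53, 2.02, 0.7, 0.84, 0.13], [-0.4, 0.19, -0.53, 2.06, 0.79, 0.79, 0.02]]
-6.2 70 1 [[-0.65, 0.09, -0.15, 1.85, 0.34, 1.01, -2.63], [-1.01, 0.13, 0.23, 1.94, 0.31, 0.87, -2.64], [-1.18, 0.19, 0.43, 1.99, 0.27, 0.78, -2.62]]
-6.2 70 -1 [[-0.37, 0.11, -0.45, 1.84, 0.38, 1.02, 0.48], [-0.36, 0.17, -0.47, 1.91, 0.45, 0.91, 0.4], [-0.36, 0.22, -0.48, 1.95, 0.51, 0.85, 0.33]]
-6.2 75 1 [[-0.39, 0.14, -0.39, 1.78, 0.29, 1.08, -2.57], [-0.41, 0.19, -0.37, 1.85, 0.33, 0.96, -2.62], [-0.61, 0.22, -0.15, 1.9, 0.3, 0.87, -2.61]]
-6.2 75 -1 [[-0.36, 0.14, -0.42, 1.78, 0.3, 1.08, 0.57], [-0.35, 0.2, -0.44, 1.85, 0.35, 0.97, 0.51], [-0.34, 0.25, -0.45, 1.89, 0.4, 0.9, 0.46]]
15 60 1 [[-0.35, -0.04, -0.41, 2.05, 0.36, 0.7, -2.3], [-0.35, 0.03, -0.43, 2.11, 0.48, 0.59, -2.44], [-0.36, 0.09, -0.43, 2.15, 0.61, 0.52, -2.56]]
15 60 -1 [[-1.97, -0.28, 1.07, 2.1, 0.74, 0.85, 0.56], [0.32, 0.1, -1.12, 2.09, 0.6, 0.62, 0.63], [0.26, 0.19, -1.09, 2.13, 0.81, 0.6, 0.44
[... 750 characters left out ...]
4, 0.92, 2.12, 0.46, 0.69, 1.08], [-1.65, -0.1, 0.96, 2.19, 0.32, 0.51, 1.18], [0.37, 0.15, -1.07, 2.15, 0.5, 0.44, 1.03]]
30 70 1 [[-0.36, 0.03, -0.29, 1.92, 0.07, 0.85, -1.74], [-0.37, 0.09, -0.3, 1.99, 0.11, 0.73, -1.78], [-0.37, 0.14, -0.3, 2.03, 0.15, 0.64, -1.81]]
30 70 -1 [[0.43, 0.11, -1.12, 1.89, 0.2, 0.87, 1.32], [0.36, 0.2, -1.09, 1.96, 0.34, 0.76, 1.19], [0.33, 0.28, -1.08, 2.0, 0.47, 0.71, 1.08]]
30 75 1 [[-0.36, 0.09, -0.29, 1.84, 0.07, 0.96, -1.74], [-0.37, 0.14, -0.3, 1.91, 0.1, 0.84, -1.76], [-0.37, 0.18, -0.3, 1.95, 0.13, 0.76, -1.79]]
30 75 -1 [[0.36, 0.2, -1.1, 1.81, 0.27, 0.99, 1.26], [0.32, 0.28, -1.09, 1.88, 0.39, 0.9, 1.17], [0.3, 0.35, -1.09, 1.92, 0.49, 0.84, 1.09]]
```

```bash
cat >> h.py <<'E'
def kp(drop,extra=0.):
    z=.126-drop; x=-.010+np.sqrt(.079**2-(z-.085)**2)
    return np.array([*(TC+x*TX+.088*TY),z+.010+extra])
RK=ori(15,70,1)
E
python3 - <<'E'
from h import *
rv=RK.as_rotvec()
reach(tcp(kp(0,.04),RK),rv)
movel(tcp(kp(0,.006),RK),vel=.15); f0=current_contact_force();print(f0.round(1),current_t())
s=cam("scene");crop(s,330,480,200,370,4,"scene24.png")
t=cam("top");crop(t,170,330,130,260,5,"top24.png")
E
```

```text
[-0.1 -0.5  0.6] 100.775
```

View pics/scene24.png

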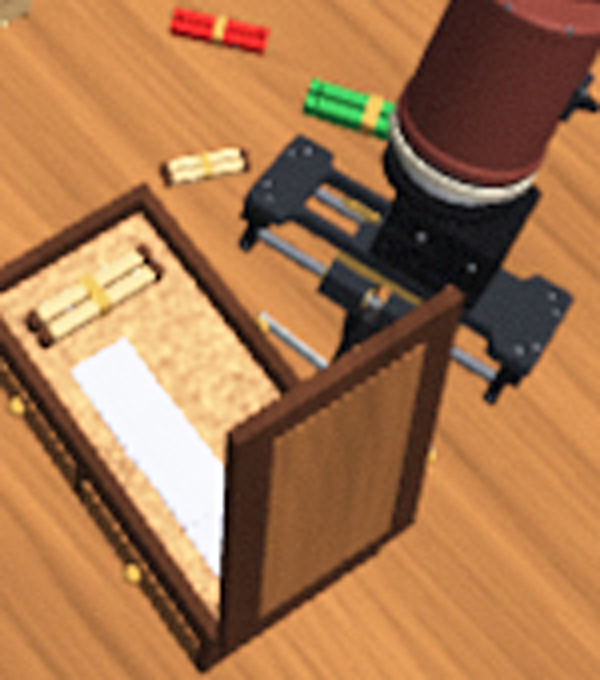

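View pics/top24.png

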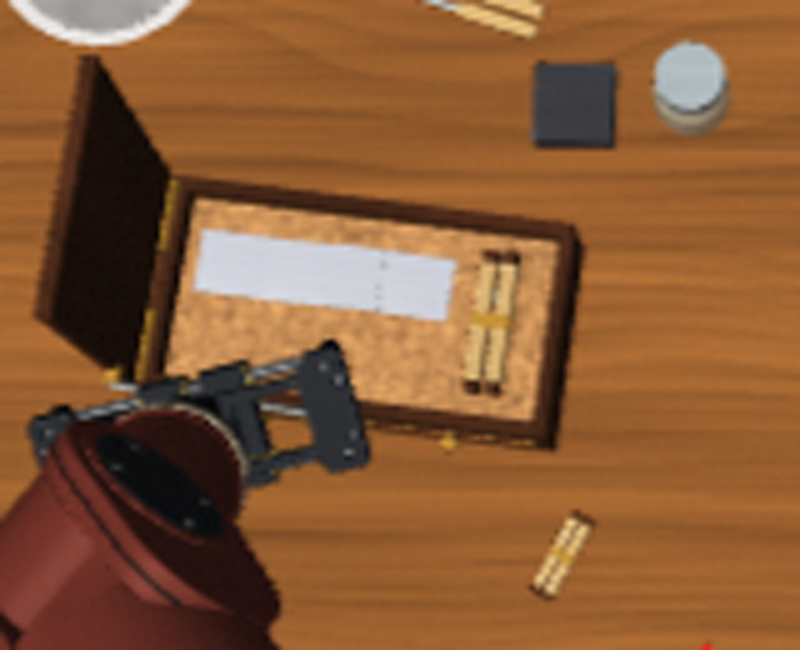

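The hand is over the knee and clear of the lid. I'll press down along the knee's arc and watch the force.

```bash
python3 - <<'E'
from h import *
for d in (0,.003,.006,.009,.012,.016,.020,.025,.030):
    movel(tcp(kp(d),RK),vel=.04);f=current_contact_force();print(d,f.round(1),(current_ee_pos()-TIP*RK.as_matrix()[:,2]).round(4))
    if np.linalg.norm(f)>28: break
print(current_t())
s=cam("scene");crop(s,330,480,200,370,4,"scene25.png")
w=cam("wrist");cv2.imwrite("pics/w25.png",w["image"][:,:,::-1])
E
```

```text
0 [-0.8 -0.3  0.3] [0.5197 0.3161 0.136 ]
0.003 [0.4 0.6 0.6] [0.5201 0.3182 0.1331]
0.006 [0.6 1.  0.9] [0.5201 0.3198 0.13  ]
0.009 [-0.   1.6  1.1] [0.5202 0.3211 0.1269]
0.012 [0.9 0.3 1.2] [0.5203 0.322  0.1237]
0.016 [ 0.7 -0.7  0.8] [0.5203 0.3229 0.1195]
0.02 [-1.4 -5.   1.1] [0.5205 0.3236 0.1154]
0.025 [-1.1 -7.4  2.8] [0.5206 0.3238 0.1101]
0.03 [ -2.7 -11.2   4.4] [0.5206 0.3234 0.1048]
103.2417
```

View pics/scene25.png

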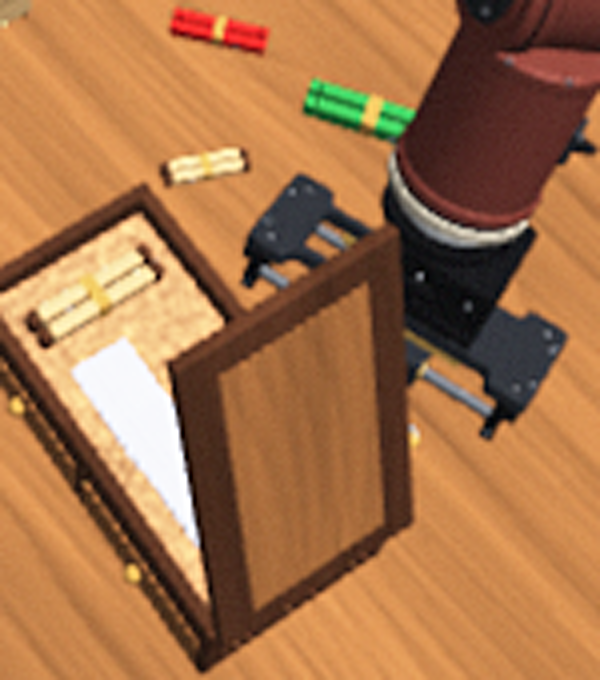

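View pics/w25.png

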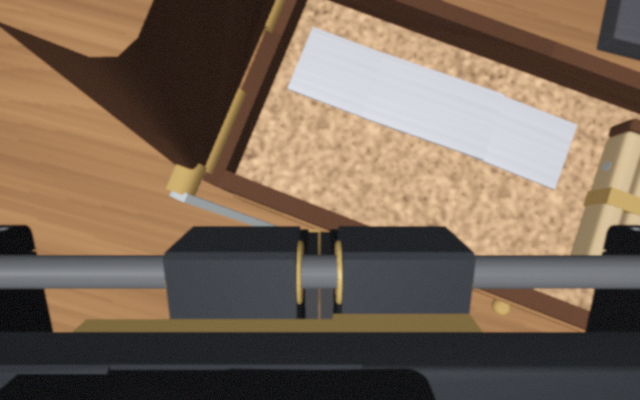

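```bash
cat >> h.py <<'E'
HG=np.array([*(TC+.14*TX),.085]); TX3=np.array([*TX,0]);TY3=np.array([*TY,0]);UP=np.array([0,0,1.])
def lidpt(a,L,off=.011,y=0.): return HG+L*(-np.cos(a)*TX3+np.sin(a)*UP)+off*(np.sin(a)*TX3+np.cos(a)*UP)+y*TY3
E
python3 - <<'E'
from h import *
import pickle
g=pickle.load(open("scene0.pkl","rb"))
for a in range(82,30,-4):
    A=np.radians(a); print(a,[((w2px(g,lidpt(A,.28,.011,y))-[330,200])*4).round(0).tolist() for y in (.075,-.075)])
p=current_ee_pos()
h=H(15)
movel(p+[0,0,.006]-.02*h,vel=.1); print(current_contact_force().round(1))
movel(p+[0,0,.05]-.12*h,vel=.25); print(current_contact_force().round(1),current_t())
s=cam("scene");crop(s,330,480,200,370,4,"scene26.png")
E
```

```text
82 [[461.0, 296.0], [232.0, 447.0]]
78 [[436.0, 270.0], [208.0, 418.0]]
74 [[411.0, 246.0], [184.0, 391.0]]
70 [[386.0, 223.0], [162.0, 366.0]]
66 [[363.0, 203.0], [140.0, 343.0]]
62 [[340.0, 185.0], [119.0, 323.0]]
58 [[318.0, 170.0], [100.0, 304.0]]
54 [[297.0, 157.0], [81.0, 289.0]]
50 [[277.0, 146.0], [64.0, 275.0]]
46 [[258.0, 137.0], [48.0, 264.0]]
42 [[241.0, 130.0], [33.0, 255.0]]
38 [[225.0, 126.0], [20.0, 249.0]]
34 [[210.0, 124.0], [8.0, 244.0]]
[ 0.9 -0.5 -0.7]
[ 0.8  0.9 -0.3] 104.2917
```

View pics/scene26.png

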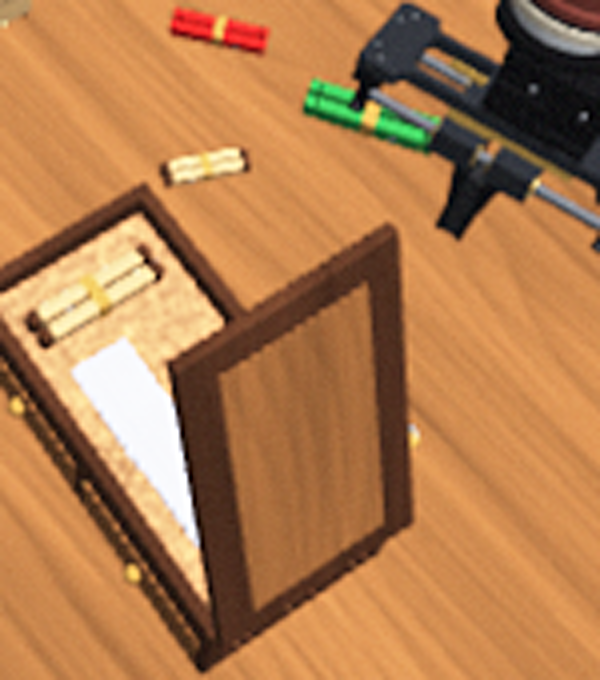

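```bash
cat >> h.py <<'E'
def push(a,clear=0.,L=.235,s=1,t=None):
    """a lid angle deg above shut"""
    if t is None: t=np.interp(a,[0,72],[85,50])
    A=np.radians(a);R=ori(263.8,t,s); b=np.radians(abs(t-(90-a)))
    return lidpt(A,L,.011+.0095*np.sin(b)+clear),R
E
python3 - <<'E'
from h import *
print(current_joint_pos().round(2))
for s in (1,-1):
  for a,cl in ((74,.12),(74,.05),(72,0),(60,0),(45,0),(30,0),(15,0),(5,0),(0,-.001),(0,.1)):
    p,R=push(a,cl,s=s); q=ik(tcp(p,R),R.as_rotvec()); print(s,a,cl,p.round(3),None if q is None else q.round(2).tolist())
E
```

```text
[-0.43 -0.13 -0.39  2.16  0.19  0.81 -2.25]
1 74 0.12 [0.623 0.455 0.348] None
1 74 0.05 [0.616 0.388 0.329] None
1 72 0 [0.61  0.332 0.313] [-0.87, 0.81, 0.23, 0.74, 0.36, 2.08, 2.46]
1 60 0 [0.605 0.285 0.296] [-0.45, 0.71, -0.53, 0.95, 0.69, 2.05, 2.24]
1 45 0 [0.599 0.233 0.261] [-0.03, 0.75, -1.1, 1.17, 0.87, 1.99, 2.09]
1 30 0 [0.595 0.193 0.214] [0.15, 0.66, -1.1, 1.36, 0.76, 1.75, 2.12]
1 15 0 [0.592 0.166 0.157] [0.31, 0.62, -1.1, 1.52, 0.68, 1.52, 2.18]
1 5 0 [0.591 0.157 0.117] [0.39, 0.62, -1.1, 1.6, 0.65, 1.38, 2.21]
1 0 -0.001 [0.591 0.155 0.096] [0.42, 0.63, -1.1, 1.64, 0.64, 1.31, 2.22]
1 0 0.1 [0.591 0.155 0.197] [0.42, 0.51, -1.1, 1.53, 0.52, 1.45, 2.32]
-1 74 0.12 [0.623 0.455 0.348] None
-1 74 0.05 [0.616 0.388 0.329] None
-1 72 0 [0.61  0.332 0.313] [-0.87, 0.81, 0.23, 0.74, 0.36, 2.08, -0.68]
-1 60 0 [0.605 0.285 0.296] [-0.59, 0.67, -0.26, 0.96, 0.55, 1.99, -0.83]
-1 45 0 [0.599 0.233 0.261] [-0.51, 0.52, -0.2, 1.2, 0.43, 1.76, -0.8]
-1 30 0 [0.595 0.193 0.214] [-0.46, 0.43, -0.12, 1.4, 0.31, 1.54, -0.73]
-1 15 0 [0.592 0.166 0.157] [-0.4, 0.38, -0.07, 1.56, 0.21, 1.33, -0.64]
-1 5 0 [0.591 0.157 0.117] [-0.36, 0.37, -0.05, 1.64, 0.14, 1.2, -0.57]
-1 0 -0.001 [0.591 0.155 0.096] [-0.35, 0.37, -0.04, 1.68, 0.1, 1.13, -0.53]
-1 0 0.1 [0.591 0.155 0.197] [-0.36, 0.29, -0.02, 1.57, 0.08, 1.32, -0.51]
```

```bash
cat >> h.py <<'E'
def push2(a,clear=0.,L=.22): return push(a,clear,L,-1,np.interp(a,[0,72],[85,66]))
E
python3 - <<'E'
from h import *
for a,cl in ((76,.10),(76,.05),(72,.02),(60,0),(30,0),(0,0)):
    p,R=push2(a,cl); q=ik(tcp(p,R),R.as_rotvec()); print(a,cl,p.round(3),None if q is None else q.round(2).tolist())
for p in ([.45,.25,.45],[.5,.4,.45],[.58,.45,.46],[.62,.42,.42]):
    R=ori(263.8,70,-1); q=ik(tcp(p,R),R.as_rotvec()); print(p,None if q is None else q.round(2).tolist())
E
```

```text
76 0.1 [0.623 0.45  0.327] None
76 0.05 [0.618 0.402 0.315] [-0.67, 0.79, -0.27, 0.66, 0.46, 2.04, -0.86]
72 0.02 [0.613 0.357 0.306] [-0.61, 0.69, -0.26, 0.84, 0.44, 1.95, -0.86]
60 0 [0.606 0.294 0.284] [-0.53, 0.55, -0.22, 1.09, 0.36, 1.78, -0.81]
30 0 [0.596 0.206 0.207] [-0.44, 0.39, -0.1, 1.44, 0.22, 1.45, -0.68]
0 0 [0.592 0.17  0.097] [-0.36, 0.39, -0.05, 1.66, 0.11, 1.14, -0.56]
[0.45, 0.25, 0.45] [-0.57, 0.22, -0.24, 1.2, 0.29, 1.99, -0.84]
[0.5, 0.4, 0.45] None
[0.58, 0.45, 0.46] None
[0.62, 0.42, 0.42] None
```

```bash
python3 - <<'E'
from h import *
for t in (75,85):
  R=ori(263.8,t,-1)
  for p in ([.40,.30,.30],[.40,.46,.30],[.45,.46,.30],[.5,.45,.30],[.56,.44,.3],[.60,.43,.30],[.61,.41,.30]):
    q=ik(tcp(p,R),R.as_rotvec()); print(t,p,None if q is None else q.round(2).tolist())
E
```

```text
75 [0.4, 0.3, 0.3] [-0.58, 0.16, -0.3, 1.55, 0.19, 1.66, -1.0]
75 [0.4, 0.46, 0.3] [-0.71, 0.43, -0.43, 1.23, 0.27, 1.76, -1.21]
75 [0.45, 0.46, 0.3] [-0.7, 0.5, -0.39, 1.13, 0.29, 1.79, -1.15]
75 [0.5, 0.45, 0.3] [-0.67, 0.55, -0.36, 1.05, 0.31, 1.8, -1.07]
75 [0.56, 0.44, 0.3] [-0.65, 0.63, -0.32, 0.92, 0.33, 1.84, -0.99]
75 [0.6, 0.43, 0.3] [-0.64, 0.69, -0.29, 0.82, 0.34, 1.86, -0.92]
75 [0.61, 0.41, 0.3] [-0.61, 0.68, -0.27, 0.84, 0.33, 1.85, -0.89]
85 [0.4, 0.3, 0.3] [-0.56, 0.06, -0.22, 1.64, 0.07, 1.51, -0.9]
85 [0.4, 0.46, 0.3] [-0.66, 0.31, -0.38, 1.36, 0.15, 1.57, -1.15]
85 [0.45, 0.46, 0.3] [-0.64, 0.37, -0.35, 1.27, 0.17, 1.59, -1.09]
85 [0.5, 0.45, 0.3] [-0.62, 0.43, -0.32, 1.19, 0.18, 1.61, -1.02]
85 [0.56, 0.44, 0.3] [-0.59, 0.51, -0.28, 1.07, 0.19, 1.65, -0.94]
85 [0.6, 0.43, 0.3] [-0.57, 0.57, -0.25, 0.98, 0.19, 1.67, -0.89]
85 [0.61, 0.41, 0.3] [-0.56, 0.56, -0.23, 1.0, 0.18, 1.66, -0.85]
```

```bash
python3 - <<'E'
from h import *
R=ori(263.8,75,-1);rv=R.as_rotvec()
reach(tcp([.37,.36,.30],R),rv)
movel(tcp([.40,.465,.30],R),vel=.25)
movel(tcp([.60,.43,.30],R),vel=.25)
p,R2=push2(76,.05); movel(tcp(p,R2),R2.as_rotvec(),vel=.2)
print(current_t(),current_contact_force().round(1))
s=cam("scene");crop(s,330,530,180,370,3.5,"scene27.png")
E
```

```text
107.2833 [-0.4  0.8  0.2]
```

View pics/scene27.png

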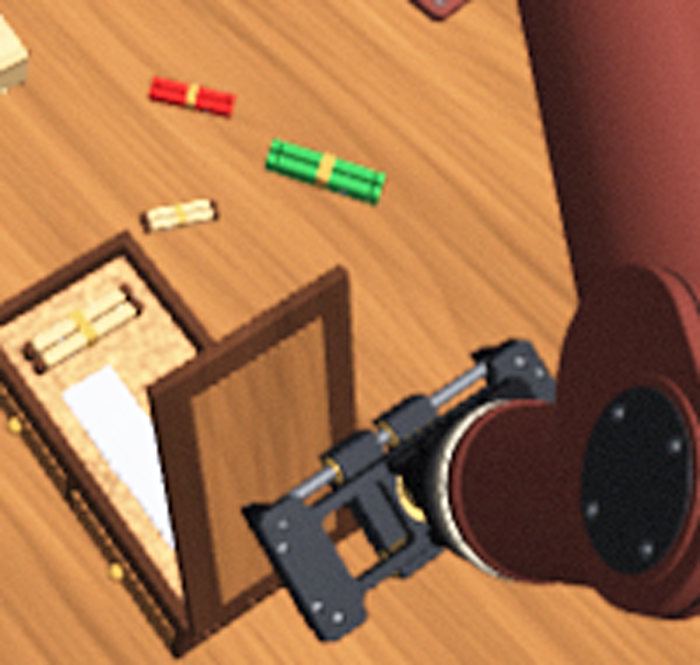

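```bash
python3 - <<'E'
from h import *
for a in (73,69,64,58,52,46,40):
    p,R=push2(a); movel(tcp(p,R),R.as_rotvec(),vel=.09); f=current_contact_force(); print(a,f.round(1))
    if np.linalg.norm(f)>28: break
print(current_t())
s=cam("scene");crop(s,300,500,160,370,3,"scene28.png")
E
```

```text
73 [ 0.4  0.7 -0.1]
69 [-1.2  0.6 -0.1]
64 [-0.  -0.1 -0.1]
58 [-0.9  0.1  0.2]
52 [-0.1 -0.3  0. ]
46 [ 0.5 -1.  -0. ]
40 [-1.1 -0.1  0.1]
110.475
```

View pics/scene28.png

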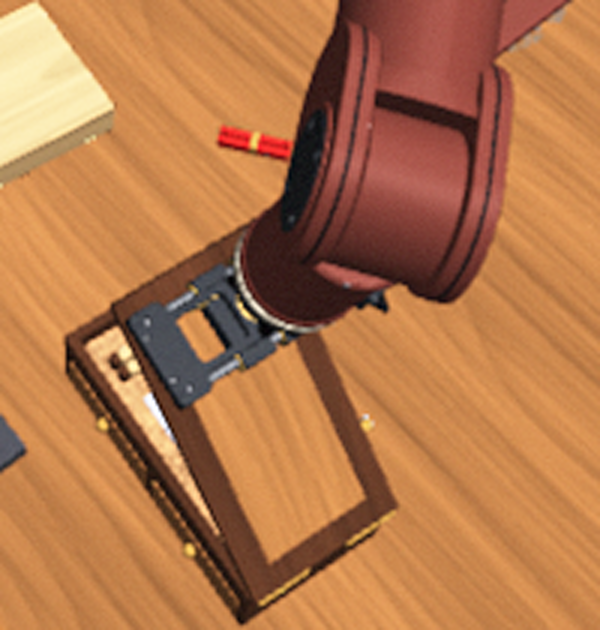

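The lid is coming down with the hand and almost no force. I'll continue to the bottom.

```bash
python3 - <<'E'
from h import *
for a in (34,28,22,16,11,7,4,2,0.5):
    p,R=push2(a); movel(tcp(p,R),R.as_rotvec(),vel=.07); f=current_contact_force(); print(a,f.round(1))
    if np.linalg.norm(f)>28: break
print(current_t())
s=cam("scene");crop(s,300,500,160,370,3,"scene29.png")
E
```

```text
34 [ 1.  -0.   0.7]
28 [-0.5  0.6 -0.1]
22 [-0.   0.6 -1.2]
16 [ 0.3 -0.6  0.3]
11 [-0.2 -0.4  0.2]
7 [ 0.7 -1.   0.1]
4 [ 0.8 -0.5  0.9]
2 [ 0.6 -0.  -0.4]
0.5 [-0.3 -0.5  0.8]
114.0833
```

View pics/scene29.png

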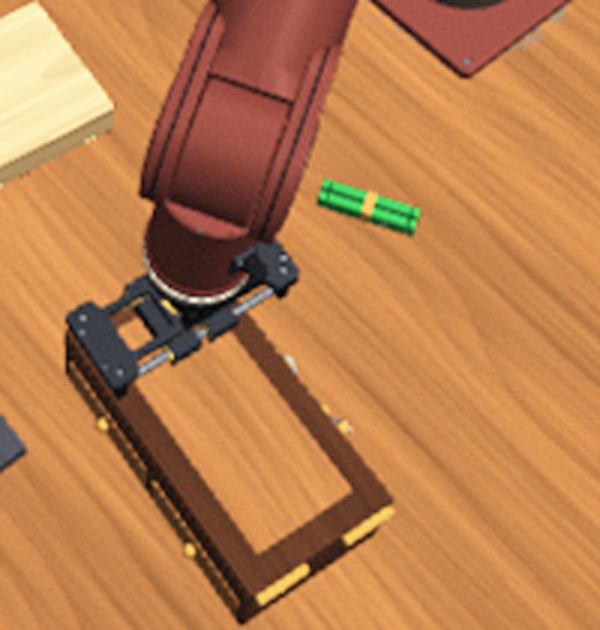

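```bash
python3 - <<'E'
from h import *
p,R=push2(0.5)
for dz in (.001,.002,.003,.004,.006,.008):
    movel(tcp(p-[0,0,dz],R),R.as_rotvec(),vel=.03); f=current_contact_force(); print(dz,f.round(1),(current_ee_pos()-TIP*R.as_matrix()[:,2])[2].round(4))
    if f[2]>8: break
movel(tcp(p+[0,0,.12],R),vel=.2)
movel(tcp(p+[-.15,-.15,.2],R),vel=.25)
print(current_t(),current_contact_force().round(1))
s=cam("scene");crop(s,300,450,200,370,4,"scene30.png")
t=cam("top");crop(t,170,420,120,270,3,"top30.png")
K=t["camera_matrix"]
import numpy as np
for x in (-.1,-.12,-.13): 
    X=np.array([*(TC+x*TX),.096]); u,v=w2px(t,X); print(x,dw(t,round(u),round(v)).round(4))
for x in (.1,0): 
    X=np.array([*(TC+x*TX-.05*TY),.096]); u,v=w2px(t,X); print(x,dw(t,round(u),round(v)).round(4))
E
```

```text
0.001 [-0.3  0.4 -0.2] 0.0977
0.002 [-0.   0.3  1.2] 0.0969
0.003 [-2.3 -0.3  8.3] 0.0966
116.7083 [0.1 0.6 0.3]
-0.1 [0.48   0.0719 0.6954]
-0.12 [0.4772 0.06   0.7016]
-0.13 [0.4768 0.0542 0.7044]
0.1 [0.6619 0.3429 0.0934]
0 [0.6521 0.2458 0.0962]
```

View pics/scene30.png

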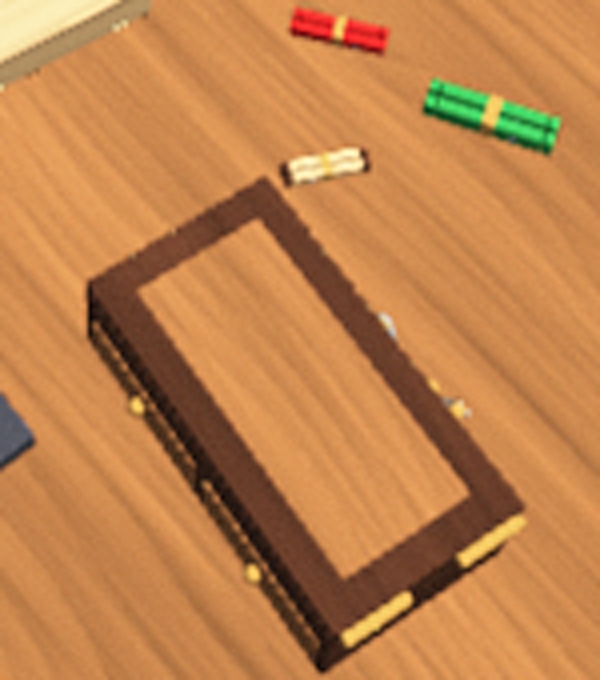

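View pics/top30.png

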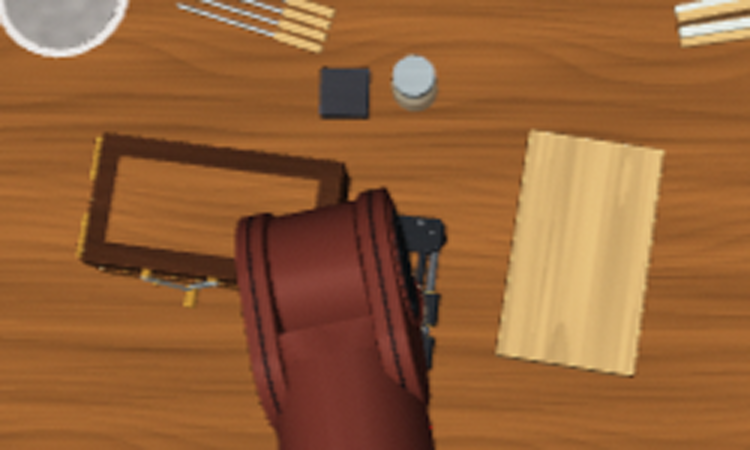

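```bash
python3 - <<'E'
from h import *
s=cam("scene")
for x in (-.13,-.1,0,.1):
    for y in (-.06,.06):
        u,v=w2px(s,[*(TC+x*TX+y*TY),.096]); print(x,y,dw(s,round(u),round(v))[2].round(4))
p=lidpt(0,.28,.011,.075),lidpt(0,.28,.011,-.075)
print([((w2px(s,q)-[300,200])*4).round() for q in p])
close_job();print(current_t())
E
```

```text
-0.13 -0.06 0.099
-0.13 0.06 0.0979
-0.1 -0.06 0.0928
-0.1 0.06 0.1022
0 -0.06 0.0941
0 0.06 0.0978
0.1 -0.06 0.0985
0.1 0.06 0.0922
[array([261., 175.]), array([ 80., 283.])]
the job is handed in; nothing more can be done
the job is handed in; nothing more can be done
```

The job is handed in at about 117 s of the 210 s. All three blanks are in the tray flower side down, the ring clamp is in with them, and the lid is shut.

- **Blanks:** I slid each blank over the board's right edge, gripped it across its width, turned it over and laid it in the tray. The third lies on top of the other two.
- **Clamp:** The larger tan clamp was knocked aside during the run. I found it again and set it in the tray; the small tan, green and red look-alikes were left alone.
- **Stay and lid:** I pressed the stay down at its knee. Its angle can't be read directly, but the lid followed by about 10°. I then pushed the lid down slowly (well under 1 rad/s by the commanded speed) and pressed it to a firm stop at about 8 N.

**Last checks:**
- The depth readings put the lid's top at 92–102 mm with no tilt beyond the noise, against 96 mm expected when shut.
- Just before the stay was pressed, all three blanks (bare side up) and the clamp were seen inside the tray. They can't be seen now the lid is shut.
- The jar and steel block looked unmoved in the pictures. I saw the caliper only partly in later views, where it looked unmoved, and did not measure it.
- The hand was clear, with no contact force.

**What disagreed or went wrong:**
- **Tool frame:** The real fingertips are about 39 mm behind the reported TCP, not at it. The first slide missed because of this, and I used the measured offset after that.
- **Third blank:** It first turned the wrong way while I slid it and had to be swung back.
- **Contact:** One fingertip briefly touched the board edge with about 9 N before I backed off.

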